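Book joystick modules in and index them to the shaker

TASK

Slide the empty carrier back along its rail until it clicks into the load station (green tag), load every blue-capped joystick module from the mat upright into a pocket of its own, then slide the carrier to the scan station (yellow tag), squeeze the trigger of the clamped hand scanner all the way and let it go, and slide the carrier on to the shaker station (blue tag). Leave the carrier clicked into that station's notch with every module seated in its pocket, never let the carrier race along the rail, and leave the red-capped reject and the other things on the bench where they are.

Things in the scene. Friction and masses are not known exactly. Their poses are not given: they have to be found in the camera images.
- rail: Aluminium rail unit on the bench, 130 mm wide, 540 mm long. Origin: on the bench under the track's middle (scan station); y along the track from load towards shaker station, x across it away from the robot, z up. A dark notched index strip with three coloured tags runs along the robot's side. Fixed; place and yaw vary.
- carrier (a joint): Carrier along the rail, m: 0 in the load notch, 0.12 scan, 0.24 shaker; travel -0.012 to 0.252. About 1.5 N friction; a sprung ball pulls it in within about 4 mm of a station, and 4 to 6 N pushes it out. Dark plate 63 x 240 mm, four pockets, a white label plate (to 76 mm height) at the far edge, orange handle post on the robot's side. Starts empty between scan and shaker.
- carrier_handle (a point): Point on the axis of the carrier's upright orange handle post, 80 mm above the bench. The post is round, 20 mm diameter, its top 98 mm above the bench; its axis stands 58 mm to the robot's side of the pocket row, level with the row's middle. Can be pinched from above or pushed.
- station_load (a point): Where the axis of the carrier's handle stands (at 80 mm height) when the carrier sits in the notch of the load station, marked by a green tag on the front edge of the rail; joint carrier reads 0 there.
- station_scan (a point): Where the axis of the carrier's handle stands (at 80 mm height) when the carrier sits in the notch of the scan station, marked by a yellow tag on the front edge of the rail; joint carrier reads 0.12 there.
- station_shaker (a point): Where the axis of the carrier's handle stands (at 80 mm height) when the carrier sits in the notch of the shaker station, marked by a blue tag on the front edge of the rail; joint carrier reads 0.24 there.
- nest_1 (a point): Pocket 1 of the carrier: the centre of its floor, 36 mm above the bench; axes parallel to the rail's. 55 x 55 mm inside, with ribs 6 mm high and 4 mm thick around it. Pockets 1 to 4 lie in a row along the track at 59 mm pitch, pocket 1 nearest the load end. Any module fits any pocket, one in each.
- nest_2 (a point): Pocket 2 of the carrier: the centre of its floor, 36 mm above the bench; axes parallel to the rail's. 55 x 55 mm inside, with ribs 6 mm high and 4 mm thick around it. Pockets 1 to 4 lie in a row along the track at 59 mm pitch, pocket 1 nearest the load end. Any module fits any pocket, one in each.
- nest_3 (a point): Pocket 3 of the carrier: the centre of its floor, 36 mm above the bench; axes parallel to the rail's. 55 x 55 mm inside, with ribs 6 mm high and 4 mm thick around it. Pockets 1 to 4 lie in a row along the track at 59 mm pitch, pocket 1 nearest the load end. Any module fits any pocket, one in each.
- nest_4 (a point): Pocket 4 of the carrier: the centre of its floor, 36 mm above the bench; axes parallel to the rail's. 55 x 55 mm inside, with ribs 6 mm high and 4 mm thick around it. Pockets 1 to 4 lie in a row along the track at 59 mm pitch, pocket 1 nearest the load end. Any module fits any pocket, one in each.
- module_1: Blue-capped joystick module, first on the 3 mm blue mat; may be absent. Square base 50 x 50 mm, 24 mm high; bellows boot (radius at most 19 mm) up to 58 mm; round knob, diameter 28 mm, from 58 to 84 mm (top). About 0.2 kg, mostly in the base. Origin: centre of the underside; z up, x and y along the base's sides (a quarter turn makes no difference). Grip it by the knob from above.
- module_2: Blue-capped joystick module, first on the 3 mm blue mat; may be absent. Square base 50 x 50 mm, 24 mm high; bellows boot (radius at most 19 mm) up to 58 mm; round knob, diameter 28 mm, from 58 to 84 mm (top). About 0.2 kg, mostly in the base. Origin: centre of the underside; z up, x and y along the base's sides (a quarter turn makes no difference). Grip it by the knob from above.
- module_3: Blue-capped joystick module, first on the 3 mm blue mat; may be absent. Square base 50 x 50 mm, 24 mm high; bellows boot (radius at most 19 mm) up to 58 mm; round knob, diameter 28 mm, from 58 to 84 mm (top). About 0.2 kg, mostly in the base. Origin: centre of the underside; z up, x and y along the base's sides (a quarter turn makes no difference). Grip it by the knob from above.
- module_4: Blue-capped joystick module, first on the 3 mm blue mat; may be absent. Square base 50 x 50 mm, 24 mm high; bellows boot (radius at most 19 mm) up to 58 mm; round knob, diameter 28 mm, from 58 to 84 mm (top). About 0.2 kg, mostly in the base. Origin: centre of the underside; z up, x and y along the base's sides (a quarter turn makes no difference). Grip it by the knob from above.
- scanner: Grey hand scanner clamped on its side in a stand beyond the scan station, window to the carrier. Origin: on the bench under the stand's middle; x backwards from the window, y along the handle away from the head, z up. Head 85 x 44 x 62 mm, top with strap at 96 mm. Handle 32 mm (x) by 28 mm (z), level along y from 22 to 128 mm, its middle 62 mm up. Fixed; place and yaw vary.
- scanner_grip (a point): Where to squeeze: 58 mm from the scanner's origin along y, 62 mm above the bench, midway in the scanner's x between the handle's back and the face of the fully squeezed trigger. Along x, handle and trigger measure 49 mm there when free, 41 mm squeezed. Axes as the scanner's. From above, one finger goes behind the handle and one on the trigger.
- trigger (a joint): Orange trigger on the scanner's handle, on the window side, 42 mm long, 18 mm wide, hinged near the head about a vertical axis, 28 mm from the grip point; rad: 0 free, 0.26 squeezed all the way. Its spring takes about 4 N to start and 8 N fully squeezed at the grip point, and returns it when let go.
- reject: Reject joystick module, the same as the others but with a red cap; stands apart on the bench. Not to be moved. Origin: centre of the underside.
- meter: Yellow multimeter, 80 x 150 x 34 mm, lying on the bench. Origin: centre of the underside. Not to be moved.
- screwdriver: Screwdriver, 190 mm long, lying on the bench. Not to be moved.
- wrench: Steel wrench lying on the bench. Not to be moved.
- gland: White plastic cable gland, 26 mm diameter, 34 mm high, standing on the bench. Origin: centre of the underside. Not to be moved.
- bolt_tray: Blue two-compartment tray of bolts, 120 x 90 x 40 mm, on the bench. Origin: centre of the underside. Not to be moved.
There are look-alikes about, which are no part of the job. Leave any orange look-alike of the module_3 alone.

How it is judged (in metres and radians):
On the way, in this order (a step that is already met when the one before it is completed fails the run):
1. the carrier sits in the load station's notch (within 4 mm) (value of joint carrier between -0.004 and 0.004 m), for 0.3 s.
2. every module stands upright in a pocket and is let go, with the carrier at the load station (all of step 1 and ((horizontal distance between module_1 and nest_1 below 0.008 m and z of module_1 in the frame of nest_1 between -0.003 and 0.003 m) or (horizontal distance between module_1 and nest_2 below 0.008 m and z of module_1 in the frame of nest_2 between -0.003 and 0.003 m) or (horizontal distance between module_1 and nest_3 below 0.008 m and z of module_1 in the frame of nest_3 between -0.003 and 0.003 m) or (horizontal distance between module_1 and nest_4 below 0.008 m and z of module_1 in the frame of nest_4 between -0.003 and 0.003 m)) and angle between each of module_1, module_2, module_3, module_4's own z axis and vertical below 0.07 rad and ((horizontal distance between module_2 and nest_1 below 0.008 m and z of module_2 in the frame of nest_1 between -0.003 and 0.003 m) or (horizontal distance between module_2 and nest_2 below 0.008 m and z of module_2 in the frame of nest_2 between -0.003 and 0.003 m) or (horizontal distance between module_2 and nest_3 below 0.008 m and z of module_2 in the frame of nest_3 between -0.003 and 0.003 m) or (horizontal distance between module_2 and nest_4 below 0.008 m and z of module_2 in the frame of nest_4 between -0.003 and 0.003 m)) and ((horizontal distance between module_3 and nest_1 below 0.008 m and z of module_3 in the frame of nest_1 between -0.003 and 0.003 m) or (horizontal distance between module_3 and nest_2 below 0.008 m and z of module_3 in the frame of nest_2 between -0.003 and 0.003 m) or (horizontal distance between module_3 and nest_3 below 0.008 m and z of module_3 in the frame of nest_3 between -0.003 and 0.003 m) or (horizontal distance between module_3 and nest_4 below 0.008 m and z of module_3 in the frame of nest_4 between -0.003 and 0.003 m)) and ((horizontal distance between module_4 and nest_1 below 0.008 m and z of module_4 in the frame of nest_1 between -0.003 and 0.003 m) or (horizontal distance between module_4 and nest_2 below 0.008 m and z of module_4 in the frame of nest_2 between -0.003 and 0.003 m) or (horizontal distance between module_4 and nest_3 below 0.008 m and z of module_4 in the frame of nest_3 between -0.003 and 0.003 m) or (horizontal distance between module_4 and nest_4 below 0.008 m and z of module_4 in the frame of nest_4 between -0.003 and 0.003 m)) and contact force between the fingers and module_1 below 0.3 N and contact force between the fingers and module_2 below 0.3 N and contact force between the fingers and module_3 below 0.3 N and contact force between the fingers and module_4 below 0.3 N), for 0.3 s.
3. the carrier sits in the scan station's notch (within 4 mm) (value of joint carrier between 0.116 and 0.124 m), for 0.3 s.
4. the scanner's trigger is squeezed nearly all the way (over 0.19 rad) with the carrier at the scan station (all of step 3 and value of joint trigger above 0.19 rad), for 0.2 s.
5. the trigger is let go and back (under 0.04 rad), with the carrier still at the scan station (all of step 3 and value of joint trigger below 0.04 rad), for 0.2 s.
6. the carrier sits in the shaker station's notch (within 4 mm) (value of joint carrier between 0.236 and 0.244 m), for 0.3 s.
At the end, for the whole second after the job is handed in: The carrier rests in the shaker station's notch (joint within 4 mm of 0.24), the trigger is free (under 0.04 rad), and every module present stands at rest and released in a pocket: within 8 mm of the pocket's centre, underside within 3 mm of its floor, upright within 0.07 rad (all of step 6 and velocity of joint carrier between -0.01 and 0.01 m/s and value of joint trigger below 0.04 rad and ((horizontal distance between module_1 and nest_1 below 0.008 m and z of module_1 in the frame of nest_1 between -0.003 and 0.003 m) or (horizontal distance between module_1 and nest_2 below 0.008 m and z of module_1 in the frame of nest_2 between -0.003 and 0.003 m) or (horizontal distance between module_1 and nest_3 below 0.008 m and z of module_1 in the frame of nest_3 between -0.003 and 0.003 m) or (horizontal distance between module_1 and nest_4 below 0.008 m and z of module_1 in the frame of nest_4 between -0.003 and 0.003 m)) and angle between each of module_1, module_2, module_3, module_4's own z axis and vertical below 0.07 rad and ((horizontal distance between module_2 and nest_1 below 0.008 m and z of module_2 in the frame of nest_1 between -0.003 and 0.003 m) or (horizontal distance between module_2 and nest_2 below 0.008 m and z of module_2 in the frame of nest_2 between -0.003 and 0.003 m) or (horizontal distance between module_2 and nest_3 below 0.008 m and z of module_2 in the frame of nest_3 between -0.003 and 0.003 m) or (horizontal distance between module_2 and nest_4 below 0.008 m and z of module_2 in the frame of nest_4 between -0.003 and 0.003 m)) and ((horizontal distance between module_3 and nest_1 below 0.008 m and z of module_3 in the frame of nest_1 between -0.003 and 0.003 m) or (horizontal distance between module_3 and nest_2 below 0.008 m and z of module_3 in the frame of nest_2 between -0.003 and 0.003 m) or (horizontal distance between module_3 and nest_3 below 0.008 m and z of module_3 in the frame of nest_3 between -0.003 and 0.003 m) or (horizontal distance between module_3 and nest_4 below 0.008 m and z of module_3 in the frame of nest_4 between -0.003 and 0.003 m)) and ((horizontal distance between module_4 and nest_1 below 0.008 m and z of module_4 in the frame of nest_1 between -0.003 and 0.003 m) or (horizontal distance between module_4 and nest_2 below 0.008 m and z of module_4 in the frame of nest_2 between -0.003 and 0.003 m) or (horizontal distance between module_4 and nest_3 below 0.008 m and z of module_4 in the frame of nest_3 between -0.003 and 0.003 m) or (horizontal distance between module_4 and nest_4 below 0.008 m and z of module_4 in the frame of nest_4 between -0.003 and 0.003 m)) and contact force between the fingers and module_1 below 0.3 N and contact force between the fingers and module_2 below 0.3 N and contact force between the fingers and module_3 below 0.3 N and contact force between the fingers and module_4 below 0.3 N and linear speed of each of module_1, module_2, module_3, module_4 below 0.02 m/s); the robot touches nothing.
It fails at once if the red-capped reject module is moved by more than 30 mm (distance of reject from where it was at the start of the episode above 0.03 m).
It fails at once if the multimeter, screwdriver, wrench, cable gland or bolt tray is moved by more than 30 mm (distance of any of meter, screwdriver, wrench, gland, bolt_tray from where it was at the start of the episode above 0.03 m).
It fails at once if the carrier races along the rail (over 0.5 m/s) (velocity of joint carrier above 0.5 m/s or velocity of joint carrier below -0.5 m/s).
Of module_1, module_2, module_3, module_4 only 2 to 4 are there at a start; the rules pass over those that are not, and their reading is None.
At some moment in a run one of module_1, module_2, module_3, module_4 may be knocked a few centimetres aside while the robot is not near it.
It also fails if it takes over 210 s, if anything falls off the work surface, if the arm or the gripper's body presses on something with over 40 N, if the wrist force passes 120 N, or if a joint passes its speed limit or range.

ROBOT

A 6-joint arm with a two-finger parallel gripper is mounted at the origin on the work surface. World frame = base frame: x ahead of the robot, y to its left, z up, the work surface at z = 0. Lengths are in m, angles in degrees, forces in N, time in s.
With the tool pointing down it reaches from about 0.4 to 0.825 m from the base axis. Payload 7 kg.
Tool frame: the origin (TCP) lies between the finger pads; the fingertips stand 19 mm ahead of it and the grasp point (between the pads) is the TCP (r.finger_overhang is the distance from the TCP to the fingertips, in m); z points along the fingers, y is the direction in which the jaws open and shut (so a half turn about z gives the same grasp; the last joint's range is limited). The gripper opens to 88 mm and grips with 3 to 60 N. Pads are 19 mm wide; open, the fingers measure 130 mm over their backs; the gripper's body (78 mm by 193 mm) begins 47 mm behind the grasp point.
Start: joints at [-59.926, 20.546, 0.682, 0, -70.136, -16.507], TCP at [0.158, -0.656, 0.246] pointing down, gripper open.
Joint ranges: [-176.03, 176.03], [-82.01, 121.73], [-58.28, 71.71], [-173.87, 95.51], [-174.79, -0.11], [-173.66, 173.66]. Speed limits (degrees/s): [136.94, 136.94, 172.46, 180, 180, 180].

INTERFACE

Orientations are given as [roll, pitch, yaw] about the fixed x, y, z axes, in that order (R = Rz(yaw) Ry(pitch) Rx(roll)).
In Python, from plant import r, optics gives the robot as it stands. The module is installed in compiled form; this text tells all that it offers.
- The arm moves only by the tool step_arm, never from a script. Its argument "increments" is a list of rows, each an object of numbers: "tx", "ty", "tz": the shift along the world's x, y, z in mm; "ax", "ay", "az": the turn, a rotation vector about the world's x, y, z in degrees; "claw": the gripper command: -1 is shut, 1 is fully open, values between are in proportion. In form: [{"tx": .., "ty": .., "tz": .., "ax": .., "ay": .., "az": .., "claw": ..}, ...]. A call has 1 to 12 rows; each row shifts and turns the commanded pose from where the row before left it; what a row does not reach is not made up. A row lasts 1/10 s, in which the tool goes at most 50 mm and 8.59 degrees, less where a joint would pass 70% of its speed; a pose out of reach is approached as far as the arm can. A call with a gripper value outside its range is refused whole. The fingers move at their own pace and stop on an object; "newtons" is the grip in N (left out, the last holds). Time passes only in rows, so rows that do not move let the fingers close. It gives the time, the measured TCP pose, the force and the opening at its end, in the units of the state.
- r.get_state(): the state, without advancing time (a new reading comes with each control period).
- optics.capture(name): name is "scene" or "top"; returns a dict with "image" (384x512x3 uint8, blue, green, red), "depth" (384x512 float32, m along the optical axis (not along the pixel's ray), 0 where there is no reading), "fx", "fy", "cx", "cy" (pixels), "distortion" ([k1, k2, p1, p2, k3] as OpenCV has them; the pictures are not rectified), "R" (3x3) and "t" (3): a world point X has camera coordinates R X + t. Camera axes: x right, y down, z forward; pixel columns grow to the right and rows downward; lengths in m; the calibration is good to about 2 mm. A picture is of the moment at which its call begins.
- r.close_job(): hands the job in, once; it reports no verdict.
The state is a dict: "time_s": time; "joints": joint angles; "qd": joint speeds; "joint_torque": joint torques, N m; "tcp_pos": TCP position; "eef_rot": TCP orientation; "contact_force": force on the tool from outside, world axes, zero at the start; "moment": the same for the moment, N m; "gripper_width": finger opening in m.
Only numpy, scipy, OpenCV 4.12 (cv2) and the standard library are available. Lean on these libraries where they do the work, as an engineer would, in place of code of your own. Each camera call takes 0.05 s, during which the arm holds its last target. There are 200 camera calls.

## Working session

There is one attempt and no reset: what is moved stays moved. The work goes in short steps, Python scripts to look and compute and a tool call to move; the robot and the scene stay as the last step left them, time stands still between calls to the robot, and variables do not carry over. Pictures are saved under pics/ and viewed, about 12 in all and at most 16, crops included, and the job is handed in when it is done.

Besides the shell and the picture viewer there is one more tool, called after "Emit:" by a JSON object that holds its "api" and its "payload", one argument or row to a line. step_arm: Moves the arm, as the interface text tells. Its arguments: {"type":"object","properties":{"increments":{"type":"array","items":{"type":"object","properties":{"tx":{"type":"number"},"ty":{"type":"number"},"tz":{"type":"number"},"ax":{"type":"number"},"ay":{"type":"number"},"az":{"type":"number"},"claw":{"type":"number"}}}},"newtons":{"type":"number"}},"required":["increments"]}

```bash
mkdir -p pics
cat > h.py <<'E'
import numpy as np, cv2
from plant import r, optics
def cap(name):
    c=optics.capture(name); return c
def world(c):
    h,w=c["depth"].shape
    v,u=np.mgrid[0:h,0:w].astype(np.float32)
    K=np.array([[c["fx"],0,c["cx"]],[0,c["fy"],c["cy"]],[0,0,1]])
    p=cv2.undistortPoints(np.stack([u.ravel(),v.ravel()],1)[:,None].astype(np.float64),K,np.array(c["distortion"]))[:,0]
    z=c["depth"].ravel()
    P=np.stack([p[:,0]*z,p[:,1]*z,z],1)
    W=(P-np.array(c["t"]))@np.array(c["R"])
    W[z<=0]=np.nan
    return W.reshape(h,w,3)
def proj(c,X):
    K=np.array([[c["fx"],0,c["cx"]],[0,c["fy"],c["cy"]],[0,0,1]])
    return cv2.projectPoints(np.array(X,float).reshape(-1,3),cv2.Rodrigues(np.array(c["R"],float))[0],np.array(c["t"],float),K,np.array(c["distortion"],float))[0][:,0]
E
python3 - <<'E'
from h import *
import pickle
for n in("top","scene"):
    c=cap(n); cv2.imwrite(f"pics/{n}0.png",cv2.resize(c["image"],(800,600),interpolation=cv2.INTER_CUBIC))
    pickle.dump(c,open(n+"0.pkl","wb"))
    print(n,-np.array(c["R"]).T@np.array(c["t"]),np.array(c["R"]).round(2).tolist())
s=r.get_state();print(s)
E
```

```text
top [0.40828103 0.05359237 1.52791717] [[-0.03, -1.0, 0.02], [-1.0, 0.03, -0.06], [0.06, -0.02, -1.0]]
scene [ 1.44514865 -0.7292626   1.07556169] [[0.63, 0.78, -0.02], [0.48, -0.41, -0.77], [-0.61, 0.48, -0.63]]
{'time_s': 0.1, 'joints': array([-5.99268212e+01,  2.05874514e+01,  6.39467722e-01, -1.57301327e-02,
       -7.01348410e+01, -1.65066997e+01]), 'qd': array([ 0.00804425, -0.14546884,  0.06950469,  0.02397609,  0.14036806,
        0.02048454]), 'joint_torque': array([-2.76415783e-03, -5.84161735e+01,  2.93747020e+01,  7.01561362e+00,
        1.00711745e-02, -9.13471786e-05]), 'tcp_pos': array([ 0.15821078, -0.65579118,  0.24472468]), 'eef_rot': array([ 1.79916387e+02, -9.35600674e-03, -1.66438870e+02]), 'contact_force': array([-0.21522402, -0.38012279,  0.04398527]), 'moment': array([-0.04672898,  0.04762193, -0.01232753]), 'gripper_width': 0.08755179431816229}
```

View pics/top0.png

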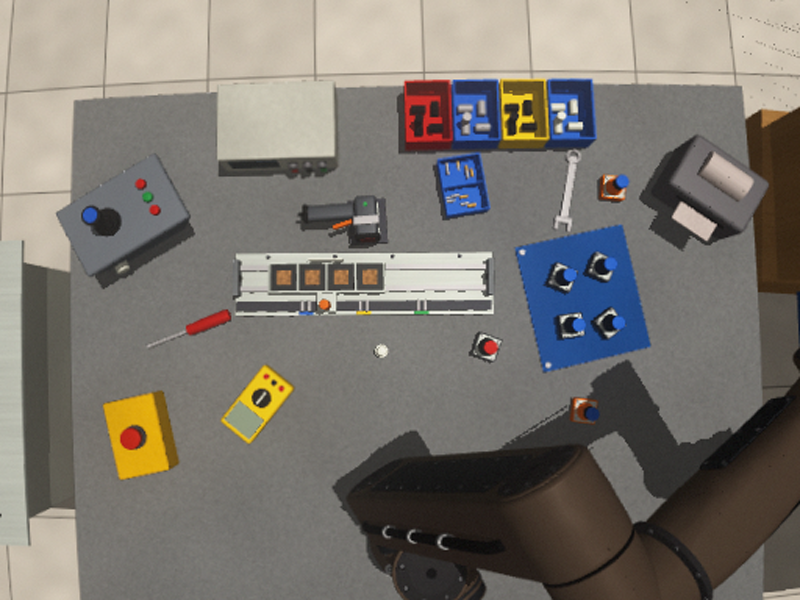

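View pics/scene0.png

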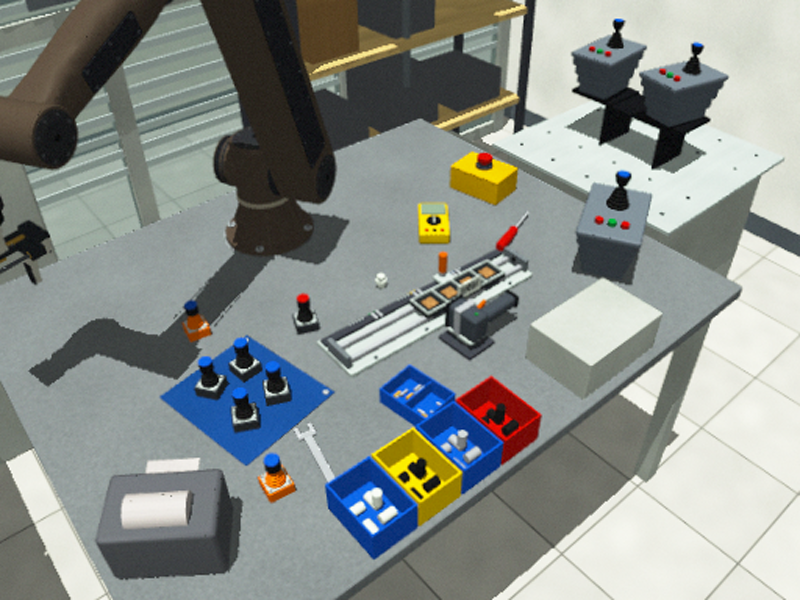

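Top view (800x600): rail around (365,285) with green, yellow and blue tags at (421,312), (363,312) and (305,312). The orange handle is at (323,303). There are 4 white-based modules on the mat, the orange-based look-alikes are at (585,410) and (612,187), the red reject is at (487,347) and the scanner at (345,217).

```bash
cat > m.py <<'E'
from h import *
import pickle,sys
def blob(mask,W,minpts=15):
    n,l,st,ce=cv2.connectedComponentsWithStats(mask.astype(np.uint8))
    for i in range(1,n):
        if st[i,4]>=minpts: yield l==i,ce[i]
if __name__=="__main__":
  for n in("top","scene"):
    c=pickle.load(open(n+"0.pkl","rb"));W=world(c);im=c["image"];hsv=cv2.cvtColor(im,cv2.COLOR_BGR2HSV)
    H,S,V=[hsv[...,i].astype(int) for i in range(3)]
    x,y,z=W[...,0],W[...,1],W[...,2]
    print(n)
    inb=(x>0.2)&(x<0.95)&(abs(y)<0.7)
    print("blue knobs")
    for m,ce in blob((H>95)&(H<125)&(S>120)&inb&(z>.06)&(z<.12),W,8):
        p=W[m]; print(ce.round(),len(p),p.mean(0).round(4),(p.min(0)/2+p.max(0)/2).round(4),np.ptp(p,axis=0).round(3))
    print("orange")
    for m,ce in blob((H>3)&(H<18)&(S>170)&(V>130)&inb&(z>.03),W,8):
        p=W[m]; print(ce.round(),len(p),np.median(p,0).round(4),(p.min(0)/2+p.max(0)/2).round(4),np.ptp(p,axis=0).round(3))
    print("tags")
    for nm,lo,hi in(("green",45,85),("yellow",22,33),("blue",95,125)):
      for m,ce in blob((H>=lo)&(H<=hi)&(S>120)&inb&(z<.06)&(x>.35)&(x<.65)&(y>-.1)&(y<.5),W,4):
        p=W[m]; print(nm,ce.round(),len(p),p.mean(0).round(4),np.ptp(p,axis=0).round(3))
    print("white bases")
    if n=="top":
     for m,ce in blob((S<60)&(V>110)&(z>.02)&(z<.05)&(y<-.2)&(y>-.55)&(x>.3)&(x<.7),W,15):
        q=W[m][:,:2]; rc=cv2.minAreaRect((q*1000).astype(np.float32)); print(ce.round(),m.sum(),rc)
     cv2.imwrite("pics/c1.png",cv2.resize(im[115:215,140:330],None,fx=4.2,fy=4.2,interpolation=cv2.INTER_CUBIC))
E
python3 m.py
```

```text
top
blue knobs
[304.  72.] 215 [ 0.8618 -0.1316  0.0699] [ 0.869  -0.1326  0.0691] [0.133 0.093 0.018]
[366.  73.] 219 [ 0.8575 -0.3341  0.07  ] [ 0.8679 -0.3313  0.0701] [0.132 0.098 0.02 ]
[397. 116.] 52 [ 0.7116 -0.4242  0.0847] [ 0.7117 -0.4251  0.0833] [0.025 0.024 0.017]
[390. 168.] 65 [ 0.5426 -0.3893  0.0879] [ 0.5431 -0.3895  0.0816] [0.027 0.027 0.029]
[364. 176.] 63 [ 0.5219 -0.3044  0.0874] [ 0.5229 -0.3045  0.0813] [0.027 0.026 0.028]
[395. 206.] 67 [ 0.4231 -0.4001  0.0883] [ 0.4235 -0.3999  0.0855] [0.026 0.025 0.018]
[370. 207.] 63 [ 0.4215 -0.3186  0.0885] [ 0.4215 -0.3194  0.0871] [0.022 0.027 0.02 ]
[379. 265.] 55 [ 0.2424 -0.341   0.0854] [ 0.2423 -0.3405  0.0864] [0.023 0.024 0.015]
orange
[219. 143.] 31 [0.6387 0.1475 0.0706] [0.6406 0.1486 0.0699] [0.015 0.035 0.011]
[207. 195.] 29 [0.4749 0.1855 0.0983] [0.4762 0.1858 0.0988] [0.016 0.018 0.01 ]
[ 79. 275.] 9 [0.2375 0.5922 0.1073] [0.2348 0.5963 0.0923] [0.014 0.025 0.039]
tags
green [269. 200.] 17 [ 0.4581 -0.0079  0.0155] [0.004 0.026 0.011]
yellow [232. 200.] 22 [0.4608 0.1114 0.0136] [0.007 0.026 0.013]
y
[... 1629 characters left out ...]
0.03  0.023]
[294. 278.] 333 [ 0.8711 -0.1248  0.0663] [ 0.8706 -0.1282  0.0672] [0.136 0.104 0.014]
[173. 295.] 73 [ 0.7156 -0.4236  0.0804] [ 0.7137 -0.4231  0.0789] [0.026 0.025 0.012]
[237. 318.] 385 [ 0.8737 -0.3299  0.0661] [ 0.8719 -0.3289  0.0667] [0.133 0.096 0.013]
orange
[283. 167.] 58 [0.4812 0.1849 0.0789] [0.4805 0.1867 0.0722] [0.02  0.018 0.056]
[307. 195.] 13 [0.6402 0.1523 0.069 ] [0.6428 0.1545 0.0682] [0.02  0.028 0.014]
[124. 206.] 31 [ 0.2526 -0.3448  0.0387] [ 0.2516 -0.3416  0.0395] [0.019 0.024 0.017]
[176. 306.] 61 [ 0.7218 -0.4273  0.0385] [ 0.7198 -0.4239  0.0404] [0.022 0.031 0.021]
tags
yellow [286. 151.] 26 [0.3544 0.3185 0.0191] [0.011 0.019 0.034]
white bases
```

View pics/c1.png

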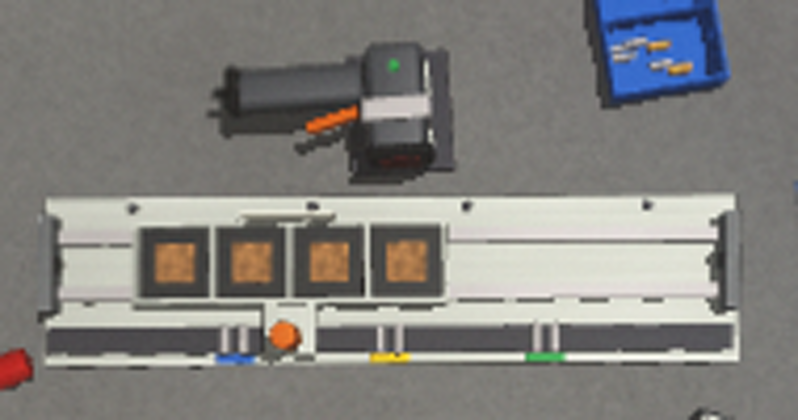

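```bash
cat > f.py <<'E'
from m import *
c=pickle.load(open("top0.pkl","rb"));W=world(c);im=c["image"];hsv=cv2.cvtColor(im,cv2.COLOR_BGR2HSV)
H,S,V=[hsv[...,i].astype(int) for i in range(3)];x,y,z=[W[...,i] for i in range(3)]
c2=pickle.load(open("scene0.pkl","rb"));W2=world(c2)
print("bench z",np.nanmedian(z[(x>.3)&(x<.4)&(y>0)&(y<.1)]), np.nanmedian(W2[...,2][(W2[...,0]>.3)&(W2[...,0]<.4)&(W2[...,1]>-.1)&(W2[...,1]<0)]))
print("brown")
P=[]
for m,ce in blob((H>3)&(H<20)&(S>70)&(S<190)&(x>.48)&(x<.6)&(y>-.2)&(y<.45),W,20):
    p=W[m];P.append(p.mean(0));print(ce,m.sum(),p.mean(0).round(4),np.ptp(p,axis=0).round(3))
P=np.array(P);k=np.polyfit(P[:,1],P[:,0],1);print("dx/dy",k[0],"deg",-np.degrees(np.arctan(k[0])))
# rail outline
m=(z>.006)&(z<.06)&(x>.43)&(x<.62)&(y>-.2)&(y<.45)
n,l,st,ce=cv2.connectedComponentsWithStats(m.astype(np.uint8));i=1+np.argmax(st[1:,4]);q=W[l==i][:,:2]*1000
print("rail",cv2.minAreaRect(q.astype(np.float32)),st[i])
# scanner: handle
print("scanner")
for nm,WW in(("top",W),("scene",W2)):
    x,y,z=[WW[...,i] for i in range(3)]
    for lo,hi in((.066,.082),(.083,.105)):
        m=(z>lo)&(z<hi)&(x>.59)&(x<.76)&(y>0)&(y<.3)
        q=WW[m]; print(nm,lo,len(q),q.min(0).round(4),q.max(0).round(4))
        if len(q)>10: print(cv2.minAreaRect((q[:,:2]*1000).astype(np.float32)))
    m=(z>.066)&(z<.082)&(x>.59)&(x<.76)&(y>.1)&(y<.3)
    for yy in np.arange(.1,.26,.01):
        s=m&(abs(y-yy)<.005)
        if s.sum()>2: print(round(yy,3),x[s].min().round(4),x[s].max().round(4),np.median(z[s]).round(4))
# module bases from both views
print("modules")
K=[(.543,-.3895),(.5225,-.3045),(.4233,-.4),(.4215,-.319)]
for kx,ky in K:
    out=[]
    Q=[]
    for WW in(W,W2):
        x,y,z=[WW[...,i] for i in range(3)]
        s=(z>.080)&(np.hypot(x-kx,y-ky)<.02); out.append(np.r_[(WW[s].min(0)/2+WW[s].max(0)/2).round(4),s.sum()])
        b=(z>.012)&(z<.036)&(np.hypot(x-kx,y-ky)<.045); Q.append(WW[b][:,:2])
    Q=np.vstack(Q)*1000
    print([list(o.round(4)) for o in out]); print("   ",cv2.minAreaRect(Q.astype(np.float32)),len(Q))
E
python3 f.py
```

```text
bench z 0.0013474470804815896 -0.000899098533296257
brown
[181.39583333 177.375     ] 96 [0.5364 0.2725 0.0371] [0.03  0.031 0.012]
[199.47916667 177.20833333] 96 [0.5352 0.2143 0.0376] [0.034 0.03  0.023]
[218.03571429 176.82142857] 84 [0.5348 0.1547 0.0371] [0.03  0.027 0.02 ]
[236.5625 176.6875] 96 [0.5334 0.0954 0.0381] [0.03  0.029 0.013]
dx/dy 0.015840219851110584 deg -0.9075018479004197
rail ((517.431640625, 110.4345703125), (554.829345703125, 149.8794708251953), 89.23209381103516) [ 148  159  170   47 6503]
scanner
top 0.066 399 [0.6044 0.0745 0.0663] [0.7599 0.2533 0.082 ]
((671.926513671875, 177.17112731933594), (230.7823944091797, 106.68931579589844), 41.169219970703125)
top 0.083 415 [0.6037 0.074  0.0832] [0.6917 0.221  0.1039]
((648.564453125, 147.37982177734375), (147.24636840820312, 87.70557403564453), 88.77743530273438)
0.12 0.6056 0.6755 0.0746
0.13 0.6387 0.6791 0.0737
0.14 0.6381 0.6797 0.075
0.15 0.6329 0.6796 0.0755
0.16 0.6329 0.6813 0.075
0.17 0.6303 0.6807 0.0757
0.18 0.6487 0.7596 0.0755
0.19 0.6492 0.7594 0.076
0.2 0.6468 0.7593 0.075
0.21 0.647 0.7597 0.07
[... 1119 characters left out ...]
loat64(-0.3016), np.float64(0.0852), np.float64(53.0)]]
    ((525.558837890625, -310.6640625), (64.77558898925781, 61.44186782836914), 65.9420166015625) 318
[[np.float64(0.4234), np.float64(-0.3997), np.float64(0.0873), np.float64(67.0)], [np.float64(0.4264), np.float64(-0.3993), np.float64(0.0851), np.float64(47.0)]]
    ((423.006591796875, -399.35382080078125), (61.780784606933594, 69.97189331054688), 50.894344329833984) 310
[[np.float64(0.42), np.float64(-0.3194), np.float64(0.0892), np.float64(64.0)], [np.float64(0.4237), np.float64(-0.317), np.float64(0.0853), np.float64(48.0)]]
    ((419.53289794921875, -317.5797119140625), (65.34712982177734, 67.16700744628906), 82.22565460205078) 310
```

```bash
cat > b.py <<'E'
from m import *
from scipy.optimize import minimize
def fit(views,kx,ky,zt=.027,dbg=None):
    # score: mean edge contrast along projected top square (both views)
    best=None
    imgs=[cv2.GaussianBlur(c["image"],(0,0),.7).max(2).astype(np.float32)*0+cv2.GaussianBlur(c["image"].min(2),(0,0),.6).astype(np.float32) for c in views]
    def sc(p):
        cx,cy,th=p; R=np.array([[np.cos(th),-np.sin(th)],[np.sin(th),np.cos(th)]]); s=0
        t=np.linspace(-.023,.023,24)
        for c,g in zip(views,imgs):
            a=0
            for d,w in((.0225,1),(.0275,-1)):
                L=np.vstack([np.c_[t,t*0+d],np.c_[t,t*0-d],np.c_[t*0+d,t],np.c_[t*0-d,t]])@R.T+[cx,cy]
                q=proj(c,np.c_[L,np.full(len(L),zt)]).astype(np.float32)
                v=cv2.remap(g,q[:,:1],q[:,1:],cv2.INTER_LINEAR)[:,0]
                a+=w*v.mean()
            s+=a
        return -s
    for th in np.radians(np.arange(-45,45,3)):
        for dx in(-.004,0,.004):
            for dy in(-.004,0,.004):
                v=sc((kx+dx,ky+dy,th))
                if best is None or v<best[0]: best=(v,(kx+dx,ky+dy,th))
    o=minimize(sc,best[1],method="Nelder-Mead",options=dict(initial_simplex=[np.array(best[1])+d for d in([0,0,0],[.002,0,0],[0,.002,0],[0,0,.04])]))
    return o.x[0],o.x[1],np.degrees(o.x[2]),-o.fun
if __name__=="__main__":
    ct=pickle.load(open("top0.pkl","rb"));cs=pickle.load(open("scene0.pkl","rb"))
    vis=[]
    for kx,ky in[(.5445,-.389),(.5235,-.303),(.4245,-.3995),(.4215,-.3185)]:
        for nm,v in(("both",[ct,cs]),("top",[ct]),("scene",[cs])): print(nm,np.round(fit(v,kx,ky),4))
    cv2.imwrite("pics/c2.png",np.hstack([cv2.resize(ct["image"][150:225,340:415],(400,400),interpolation=cv2.INTER_CUBIC),cv2.resize(cs["image"][205:285,115:195],(400,400),interpolation=cv2.INTER_CUBIC)]))
E
python3 b.py
```

```text
both [  0.544   -0.3891 -23.8178  88.7324]
top [  0.5431  -0.3919 -24.3592  46.2035]
scene [  0.544   -0.3873 -25.5155  55.4734]
both [  0.5237  -0.3035 -23.77    88.9158]
top [  0.5228  -0.3063 -23.8835  47.2674]
scene [  0.5241  -0.302  -25.6538  55.3709]
both [ 0.4245 -0.4012 38.18   81.6637]
top [ 0.4233 -0.4032 35.8966 48.2755]
scene [ 0.4248 -0.3986 37.7817 46.5153]
both [ 0.4221 -0.3184  7.3885 92.3471]
top [ 0.4215 -0.3206  6.3457 56.7327]
scene [ 0.4237 -0.3158  4.8013 47.7694]
```

View pics/c2.png

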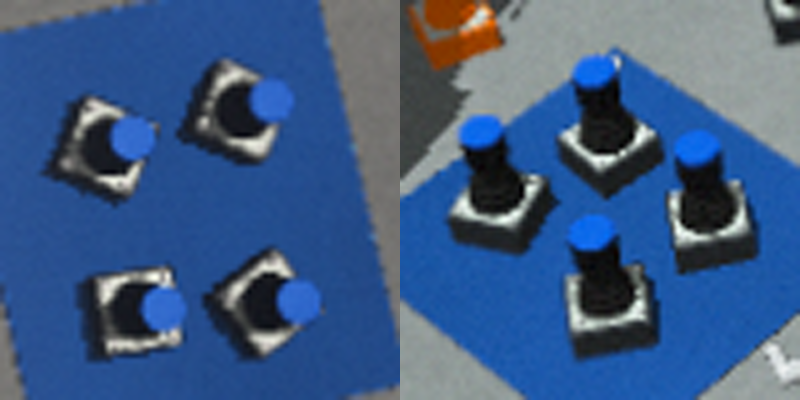

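Both crops agree on the module poses (base yaws −24, −24, 37, 6°). The first move is to above the carrier handle.

Emit:
{"api": "step_arm", "payload": {
  "increments": [
    {"tx": 29,"ty": 31,"az": -1.5,"claw": 1},
    {"tx": 29,"ty": 31,"az": -1.5},
    {"tx": 29,"ty": 31,"az": -1.5},
    {"tx": 29,"ty": 31,"az": -1.5},
    {"tx": 29,"ty": 31,"az": -1.5},
    {"tx": 29,"ty": 31,"az": -1.5},
    {"tx": 29,"ty": 31,"az": -1.5},
    {"tx": 29,"ty": 31,"az": -1.5},
    {"tx": 29,"ty": 31,"az": -1.5},
    {"tx": 29,"ty": 31,"az": -1.2}
  ],
  "newtons": 20
}}

```text
$.increments[0]: bad value
```

Emit:
{"api": "step_arm", "payload": {
  "increments": [
    {"tx": 2,"ty": 45},
    {"tx": 2,"ty": 45},
    {"tx": 2,"ty": 45},
    {"tx": 2,"ty": 45},
    {"tx": 2,"ty": 45},
    {"tx": 2,"ty": 45},
    {"tx": 2,"ty": 45},
    {"tx": 2,"ty": 45},
    {"tx": 3,"ty": 45},
    {"tx": 3,"ty": 45},
    {"tx": 3,"ty": 45},
    {"tx": 3,"ty": 38}
  ]
}}

```text
$.increments[0]: bad value
```

Emit:
{"api": "step_arm", "payload": {
  "increments": [
    {},
    {}
  ]
}}

```text
$.increments[0]: bad value
```

Emit:
{"api": "step_arm", "payload": {
  "increments": [
    {"tx": 29,"ty": 31,"tz": 0,"ax": 0,"ay": 0,"az": -1.5,"claw": 1}
  ],
  "newtons": 20
}}

```text
time_s: 0.2
tcp_pos: [0.1853, -0.6266, 0.244]
eef_rot: [179.9, -0.1, -168.2]
contact_force: [0.8, 0.5, -0.3]
gripper_width: 0.0875
```

All keys are needed.

Emit:
{"api": "step_arm", "payload": {
  "increments": [
    {"tx": 29,"ty": 31,"tz": 0,"ax": 0,"ay": 0,"az": -1.5,"claw": 1},
    {"tx": 29,"ty": 31,"tz": 0,"ax": 0,"ay": 0,"az": -1.5,"claw": 1},
    {"tx": 29,"ty": 31,"tz": 0,"ax": 0,"ay": 0,"az": -1.5,"claw": 1},
    {"tx": 29,"ty": 31,"tz": 0,"ax": 0,"ay": 0,"az": -1.5,"claw": 1},
    {"tx": 29,"ty": 31,"tz": 0,"ax": 0,"ay": 0,"az": -1.5,"claw": 1},
    {"tx": 29,"ty": 31,"tz": 0,"ax": 0,"ay": 0,"az": -1.5,"claw": 1},
    {"tx": 29,"ty": 31,"tz": 0,"ax": 0,"ay": 0,"az": -1.5,"claw": 1},
    {"tx": 29,"ty": 31,"tz": 0,"ax": 0,"ay": 0,"az": -1.5,"claw": 1},
    {"tx": 29,"ty": 31,"tz": 0,"ax": 0,"ay": 0,"az": -1.2,"claw": 1}
  ]
}}

```text
time_s: 1.1
tcp_pos: [0.4491, -0.3446, 0.2454]
eef_rot: [180.0, -0.0, 178.8]
contact_force: [1.0, -0.9, 0.1]
gripper_width: 0.0877
```

Emit:
{"api": "step_arm", "payload": {
  "increments": [
    {"tx": 2,"ty": 45,"tz": 0,"ax": 0,"ay": 0,"az": 0,"claw": 1},
    {"tx": 2,"ty": 45,"tz": 0,"ax": 0,"ay": 0,"az": 0,"claw": 1},
    {"tx": 2,"ty": 45,"tz": 0,"ax": 0,"ay": 0,"az": 0,"claw": 1},
    {"tx": 2,"ty": 45,"tz": 0,"ax": 0,"ay": 0,"az": 0,"claw": 1},
    {"tx": 2,"ty": 45,"tz": 0,"ax": 0,"ay": 0,"az": 0,"claw": 1},
    {"tx": 2,"ty": 45,"tz": 0,"ax": 0,"ay": 0,"az": 0,"claw": 1},
    {"tx": 2,"ty": 45,"tz": 0,"ax": 0,"ay": 0,"az": 0,"claw": 1},
    {"tx": 2,"ty": 45,"tz": 0,"ax": 0,"ay": 0,"az": 0,"claw": 1},
    {"tx": 3,"ty": 45,"tz": 0,"ax": 0,"ay": 0,"az": 0,"claw": 1},
    {"tx": 3,"ty": 45,"tz": 0,"ax": 0,"ay": 0,"az": 0,"claw": 1},
    {"tx": 3,"ty": 45,"tz": 0,"ax": 0,"ay": 0,"az": 0,"claw": 1},
    {"tx": 3,"ty": 42,"tz": 0,"ax": 0,"ay": 0,"az": 0,"claw": 1}
  ]
}}

```text
time_s: 2.3
tcp_pos: [0.4759, 0.1928, 0.2455]
eef_rot: [180.0, -0.0, 178.9]
contact_force: [0.3, -0.7, 0.0]
gripper_width: 0.0875
```

Emit:
{"api": "step_arm", "payload": {
  "increments": [
    {"tx": 0,"ty": 0,"tz": 0,"ax": 0,"ay": 0,"az": 0,"claw": 1},
    {"tx": 0,"ty": 0,"tz": 0,"ax": 0,"ay": 0,"az": 0,"claw": 1}
  ]
}}

```text
time_s: 2.5
tcp_pos: [0.4759, 0.1916, 0.2449]
eef_rot: [-179.9, -0.1, 179.0]
contact_force: [1.9, -0.2, 0.4]
gripper_width: 0.0879
```

Emit:
{"api": "step_arm", "payload": {
  "increments": [
    {"tx": 0,"ty": -4,"tz": -40,"ax": 0,"ay": 0,"az": 0,"claw": 1},
    {"tx": 0,"ty": 0,"tz": -40,"ax": 0,"ay": 0,"az": 0,"claw": 1},
    {"tx": 0,"ty": 0,"tz": -40,"ax": 0,"ay": 0,"az": 0,"claw": 1},
    {"tx": 0,"ty": 0,"tz": -37,"ax": 0,"ay": 0,"az": 0,"claw": 1},
    {"tx": 0,"ty": 0,"tz": 0,"ax": 0,"ay": 0,"az": 0,"claw": -0.2},
    {"tx": 0,"ty": 0,"tz": 0,"ax": 0,"ay": 0,"az": 0,"claw": -0.8},
    {"tx": 0,"ty": 0,"tz": 0,"ax": 0,"ay": 0,"az": 0,"claw": -0.8},
    {"tx": 0,"ty": 0,"tz": 0,"ax": 0,"ay": 0,"az": 0,"claw": -0.8}
  ],
  "newtons": 15
}}

```text
time_s: 3.3
tcp_pos: [0.4774, 0.1875, 0.0906]
eef_rot: [179.9, 0.2, 178.9]
contact_force: [-0.3, 0.3, -0.0]
gripper_width: 0.0613
```

Emit:
{"api": "step_arm", "payload": {
  "increments": [
    {"tx": 0,"ty": 0,"tz": 0,"ax": 0,"ay": 0,"az": 0,"claw": -0.8},
    {"tx": 0,"ty": 0,"tz": 0,"ax": 0,"ay": 0,"az": 0,"claw": -0.8}
  ]
}}

```text
time_s: 3.5
tcp_pos: [0.4767, 0.1872, 0.0895]
eef_rot: [179.9, 0.1, 178.9]
contact_force: [-0.5, -0.7, 0.8]
gripper_width: 0.0458
```

Emit:
{"api": "step_arm", "payload": {
  "increments": [
    {"tx": 0,"ty": 0,"tz": 0,"ax": 0,"ay": 0,"az": 0,"claw": -1},
    {"tx": 0,"ty": 0,"tz": 0,"ax": 0,"ay": 0,"az": 0,"claw": -1},
    {"tx": 0,"ty": 0,"tz": 0,"ax": 0,"ay": 0,"az": 0,"claw": -1},
    {"tx": 0,"ty": 0,"tz": 0,"ax": 0,"ay": 0,"az": 0,"claw": -1},
    {"tx": 0,"ty": 0,"tz": 0,"ax": 0,"ay": 0,"az": 0,"claw": -1}
  ]
}}

```text
time_s: 4.0
tcp_pos: [0.4764, 0.187, 0.0886]
eef_rot: [180.0, 0.0, 178.9]
contact_force: [-0.5, 1.1, 1.9]
gripper_width: 0.0198
```

Run:
```python
from h import *
print(r.get_state()["tcp_pos"],r.get_state()["gripper_width"])
for n in("top","scene"):
    c=cap(n);W=world(c);im=c["image"];hsv=cv2.cvtColor(im,cv2.COLOR_BGR2HSV);H,S,V=[hsv[...,i].astype(int) for i in range(3)];x,y,z=[W[...,i] for i in range(3)]
    if n=="top":
        m=(H>3)&(H<20)&(S>70)&(S<190)&(x>.48)&(x<.6)&(y>-.2)&(y<.45)
        for k in range(1,9):pass
        nn,l,st,ce=cv2.connectedComponentsWithStats(m.astype(np.uint8))
        print([ (W[l==i].mean(0).round(4),st[i,4]) for i in range(1,nn) if st[i,4]>20])
    cv2.imwrite(f"pics/{n}1.png",im)
```

```text
[0.47636789 0.18703344 0.08858615] 0.01984123445789725
[(array([0.5044, 0.1748, 0.5077]), np.int32(107)), (array([0.5379, 0.151 , 0.04  ]), np.int32(67)), (array([0.5352, 0.0944, 0.0374]), np.int32(84))]
```

Emit:
{"api": "step_arm", "payload": {
  "increments": [
    {"tx": 0,"ty": -6,"tz": 0,"ax": 0,"ay": 0,"az": 0,"claw": -1},
    {"tx": -0.2,"ty": -12,"tz": 0,"ax": 0,"ay": 0,"az": 0,"claw": -1},
    {"tx": -0.2,"ty": -12,"tz": 0,"ax": 0,"ay": 0,"az": 0,"claw": -1},
    {"tx": -0.2,"ty": -12,"tz": 0,"ax": 0,"ay": 0,"az": 0,"claw": -1},
    {"tx": -0.2,"ty": -12,"tz": 0,"ax": 0,"ay": 0,"az": 0,"claw": -1},
    {"tx": -0.2,"ty": -12,"tz": 0,"ax": 0,"ay": 0,"az": 0,"claw": -1},
    {"tx": -0.2,"ty": -12,"tz": 0,"ax": 0,"ay": 0,"az": 0,"claw": -1},
    {"tx": -0.2,"ty": -12,"tz": 0,"ax": 0,"ay": 0,"az": 0,"claw": -1},
    {"tx": -0.2,"ty": -12,"tz": 0,"ax": 0,"ay": 0,"az": 0,"claw": -1},
    {"tx": -0.2,"ty": -12,"tz": 0,"ax": 0,"ay": 0,"az": 0,"claw": -1}
  ]
}}

```text
time_s: 5.1
tcp_pos: [0.474, 0.0715, 0.0885]
eef_rot: [-180.0, -0.0, 178.8]
contact_force: [-3.8, 1.3, 5.7]
gripper_width: 0.0198
```

Emit:
{"api": "step_arm", "payload": {
  "increments": [
    {"tx": -0.2,"ty": -12,"tz": 0,"ax": 0,"ay": 0,"az": 0,"claw": -1},
    {"tx": -0.2,"ty": -12,"tz": 0,"ax": 0,"ay": 0,"az": 0,"claw": -1},
    {"tx": -0.2,"ty": -12,"tz": 0,"ax": 0,"ay": 0,"az": 0,"claw": -1},
    {"tx": -0.2,"ty": -12,"tz": 0,"ax": 0,"ay": 0,"az": 0,"claw": -1},
    {"tx": -0.2,"ty": -12,"tz": 0,"ax": 0,"ay": 0,"az": 0,"claw": -1},
    {"tx": -0.2,"ty": -10,"tz": 0,"ax": 0,"ay": 0,"az": 0,"claw": -1},
    {"tx": 0,"ty": -4,"tz": 0,"ax": 0,"ay": 0,"az": 0,"claw": -1},
    {"tx": 0,"ty": 0,"tz": 0,"ax": 0,"ay": 0,"az": 0,"claw": -1},
    {"tx": 0,"ty": 0,"tz": 0,"ax": 0,"ay": 0,"az": 0,"claw": -1}
  ]
}}

```text
time_s: 6.0
tcp_pos: [0.4724, -0.0032, 0.0885]
eef_rot: [-179.9, -0.1, 178.8]
contact_force: [-3.5, -4.6, 5.7]
gripper_width: 0.0196
```

Emit:
{"api": "step_arm", "payload": {
  "increments": [
    {"tx": -0.5,"ty": -2,"tz": 0,"ax": 0,"ay": 0,"az": 0,"claw": -1},
    {"tx": 0,"ty": 0,"tz": 0,"ax": 0,"ay": 0,"az": 0,"claw": -1},
    {"tx": 0,"ty": 0,"tz": 0,"ax": 0,"ay": 0,"az": 0,"claw": -1}
  ]
}}

```text
time_s: 6.3
tcp_pos: [0.4724, -0.0046, 0.0886]
eef_rot: [-179.9, -0.1, 178.9]
contact_force: [-0.5, -7.0, 4.9]
gripper_width: 0.0193
```

Emit:
{"api": "step_arm", "payload": {
  "increments": [
    {"tx": -0.5,"ty": -2,"tz": 0,"ax": 0,"ay": 0,"az": 0,"claw": -1},
    {"tx": 0,"ty": 0,"tz": 0,"ax": 0,"ay": 0,"az": 0,"claw": -1},
    {"tx": 0,"ty": 0,"tz": 0,"ax": 0,"ay": 0,"az": 0,"claw": -1}
  ]
}}

```text
time_s: 6.6
tcp_pos: [0.4723, -0.0056, 0.0886]
eef_rot: [-180.0, -0.0, 178.9]
contact_force: [-0.2, -5.0, 2.8]
gripper_width: 0.0198
```

Emit:
{"api": "step_arm", "payload": {
  "increments": [
    {"tx": 0,"ty": -2,"tz": 0,"ax": 0,"ay": 0,"az": 0,"claw": -1},
    {"tx": 0,"ty": 0,"tz": 0,"ax": 0,"ay": 0,"az": 0,"claw": -1},
    {"tx": 0,"ty": 0,"tz": 0,"ax": 0,"ay": 0,"az": 0,"claw": -1}
  ]
}}

```text
time_s: 6.9
tcp_pos: [0.4723, -0.0071, 0.0886]
eef_rot: [180.0, -0.0, 178.9]
contact_force: [-1.8, -0.2, 2.9]
gripper_width: 0.0197
```

Emit:
{"api": "step_arm", "payload": {
  "increments": [
    {"tx": 0,"ty": 0,"tz": 0,"ax": 0,"ay": 0,"az": 0,"claw": 0.3},
    {"tx": 0,"ty": 0,"tz": 0,"ax": 0,"ay": 0,"az": 0,"claw": 0.3},
    {"tx": 0,"ty": 0,"tz": 10,"ax": 0,"ay": 0,"az": 0,"claw": 0.3},
    {"tx": 0,"ty": 0,"tz": 30,"ax": 0,"ay": 0,"az": 0,"claw": 0.3},
    {"tx": 0,"ty": 0,"tz": 40,"ax": 0,"ay": 0,"az": 0,"claw": 0.3},
    {"tx": 0,"ty": 0,"tz": 40,"ax": 0,"ay": 0,"az": 0,"claw": 0.3},
    {"tx": 0,"ty": 0,"tz": 36,"ax": 0,"ay": 0,"az": 0,"claw": 0.3}
  ]
}}

```text
time_s: 7.6
tcp_pos: [0.4724, -0.0072, 0.2474]
eef_rot: [180.0, 0.1, 178.9]
contact_force: [1.2, 0.1, -0.5]
gripper_width: 0.0566
```

Emit:
{"api": "step_arm", "payload": {
  "increments": [
    {"tx": -4,"ty": -26,"tz": 0,"ax": 0,"ay": 0,"az": 8.1,"claw": 0.3},
    {"tx": -4,"ty": -26,"tz": 0,"ax": 0,"ay": 0,"az": 8.1,"claw": 0.3},
    {"tx": -4,"ty": -26,"tz": 0,"ax": 0,"ay": 0,"az": 8.1,"claw": 0.3},
    {"tx": -4,"ty": -26,"tz": 0,"ax": 0,"ay": 0,"az": 8.1,"claw": 0.3},
    {"tx": -4,"ty": -26,"tz": 0,"ax": 0,"ay": 0,"az": 8.1,"claw": 0.3},
    {"tx": -4,"ty": -26,"tz": 0,"ax": 0,"ay": 0,"az": 8.1,"claw": 0.3},
    {"tx": -4,"ty": -26,"tz": 0,"ax": 0,"ay": 0,"az": 8.1,"claw": 0.3},
    {"tx": -4,"ty": -26,"tz": 0,"ax": 0,"ay": 0,"az": 8.1,"claw": 0.3},
    {"tx": -4,"ty": -26,"tz": 0,"ax": 0,"ay": 0,"az": 8.1,"claw": 0.3},
    {"tx": -4,"ty": -26,"tz": 0,"ax": 0,"ay": 0,"az": 8.1,"claw": 0.3},
    {"tx": -4,"ty": -26,"tz": 0,"ax": 0,"ay": 0,"az": 8.1,"claw": 0.3},
    {"tx": -6,"ty": -25,"tz": 0,"ax": 0,"ay": 0,"az": 8.1,"claw": 0.3}
  ]
}}

```text
time_s: 8.8
tcp_pos: [0.4222, -0.3193, 0.2453]
eef_rot: [-180.0, -0.0, -83.6]
contact_force: [0.4, -0.5, 0.2]
gripper_width: 0.057
```

```bash
cat > chk.py <<'E'
from h import *
import sys
from m import blob
from b import fit
tag=sys.argv[1]
s=r.get_state();print(s["tcp_pos"].round(4),s["eef_rot"].round(1),s["gripper_width"])
C={}
for n in("top","scene"):
    c=cap(n);C[n]=c;W=world(c);im=c["image"];hsv=cv2.cvtColor(im,cv2.COLOR_BGR2HSV);H,S,V=[hsv[...,i].astype(int) for i in range(3)];x,y,z=[W[...,i] for i in range(3)]
    inb=(x>.35)&(x<.62)&(y<.45)&(y>-.5)
    print(n,"knobs",[tuple((W[m].min(0)/2+W[m].max(0)/2).round(4))+(int(m.sum()),) for m,_ in blob((H>95)&(H<125)&(S>120)&inb&(z>.06)&(z<.14),W,8)])
    print(n,"handle",[tuple((W[m].min(0)/2+W[m].max(0)/2).round(4))+(int(m.sum()),) for m,_ in blob((H>3)&(H<18)&(S>170)&(V>130)&inb&(z>.05)&(x<.52),W,5)])
    print(n,"tags",[(nm,)+tuple(W[m].mean(0).round(4)) for nm,lo,hi in(("g",45,85),("y",22,33),("b",95,125)) for m,_ in blob((H>=lo)&(H<=hi)&(S>120)&inb&(z<.06)&(x>.44)&(x<.48)&(y>-.1),W,4)])
    print(n,"brown",[tuple(W[m].mean(0).round(4)) for m,_ in blob((H>3)&(H<20)&(S>70)&(S<190)&(x>.48)&inb&(y>-.2)&(z<.06),W,20)])
    cv2.imwrite(f"pics/{tag}_{n}.png",im)
E
python3 chk.py p1
python3 - <<'E'
import cv2,numpy as np
a=cv2.imread('pics/p1_top.png');b=cv2.imread('pics/p1_scene.png')
cv2.imwrite('pics/p1.png',np.vstack([cv2.resize(a[120:220,140:420],(784,280)),cv2.resize(b[130:250,90:370],(728,312))[:,:].copy() if 0 else cv2.resize(b[140:255,100:390],(784,311))]))
E
```

```text
[ 0.4222 -0.3193  0.2453] [-180.    -0.   -83.6] 0.05696992347911165
top knobs [(np.float64(0.5499), np.float64(-0.3907), np.float64(0.0893), 23)]
top handle []
top tags [('y', np.float64(0.4606), np.float64(0.1115), np.float64(0.0158)), ('b', np.float64(0.464), np.float64(0.2261), np.float64(0.0117))]
top brown [(np.float64(0.5337), np.float64(0.0781), np.float64(0.0373)), (np.float64(0.5319), np.float64(0.0189), np.float64(0.0372)), (np.float64(0.5298), np.float64(-0.0397), np.float64(0.0388)), (np.float64(0.5287), np.float64(-0.0999), np.float64(0.0381))]
scene knobs [(np.float64(0.4268), np.float64(-0.3165), np.float64(0.0766), 61), (np.float64(0.4255), np.float64(-0.3988), np.float64(0.0829), 51), (np.float64(0.5233), np.float64(-0.3019), np.float64(0.077), 68), (np.float64(0.5453), np.float64(-0.3877), np.float64(0.0763), 70)]
scene handle [(np.float64(0.4755), np.float64(-0.009), np.float64(0.0737), 41)]
scene tags []
scene brown [(np.float64(0.5334), np.float64(0.0815), np.float64(0.035)), (np.float64(0.5211), np.float64(0.0217), np.float64(0.0353)), (np.float64(0.5312), np.float64(-0.0386), np.float64(0.0354)), (np.float64(0.5301), np.float64(-0.0956), np.float64(0.0351))]
```

View pics/p1.png

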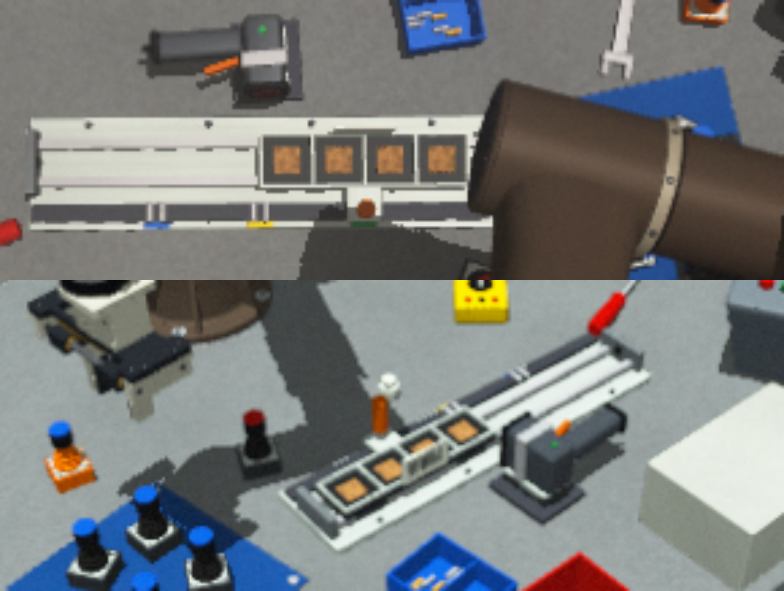

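Carrier handle is level with the green tag, and the force has relaxed there. Pick the first module.

Emit:
{"api": "step_arm", "payload": {
  "increments": [
    {"tx": 0,"ty": 1,"tz": -40,"ax": 0,"ay": 0,"az": 0,"claw": 0.3},
    {"tx": 0,"ty": 0,"tz": -40,"ax": 0,"ay": 0,"az": 0,"claw": 0.3},
    {"tx": 0,"ty": 0,"tz": -40,"ax": 0,"ay": 0,"az": 0,"claw": 0.3},
    {"tx": 0,"ty": 0,"tz": -30,"ax": 0,"ay": 0,"az": 0,"claw": 0.3},
    {"tx": 0,"ty": 0,"tz": -14,"ax": 0,"ay": 0,"az": 0,"claw": 0.3},
    {"tx": 0,"ty": 0,"tz": 0,"ax": 0,"ay": 0,"az": 0,"claw": 0},
    {"tx": 0,"ty": 0,"tz": 0,"ax": 0,"ay": 0,"az": 0,"claw": -1},
    {"tx": 0,"ty": 0,"tz": 0,"ax": 0,"ay": 0,"az": 0,"claw": -1},
    {"tx": 0,"ty": 0,"tz": 0,"ax": 0,"ay": 0,"az": 0,"claw": -1},
    {"tx": 0,"ty": 0,"tz": 0,"ax": 0,"ay": 0,"az": 0,"claw": -1},
    {"tx": 0,"ty": 0,"tz": 0,"ax": 0,"ay": 0,"az": 0,"claw": -1}
  ],
  "newtons": 25
}}

```text
time_s: 10.0
tcp_pos: [0.4228, -0.3174, 0.0816]
eef_rot: [-179.9, -0.0, -83.9]
contact_force: [-1.5, 0.2, 7.1]
gripper_width: 0.0269
```

Run:
```python
from h import *
s=r.get_state();print(s["tcp_pos"],s["gripper_width"],s["contact_force"])
c=cap("scene");im=c["image"];cv2.imwrite("pics/g1.png",cv2.resize(im[150:290,60:250],None,fx=4,fy=4,interpolation=cv2.INTER_CUBIC))
```

```text
[ 0.42279994 -0.31736824  0.08161066] 0.02686186618996817 [-1.49197231  0.2154874   7.13693576]
```

View pics/g1.png

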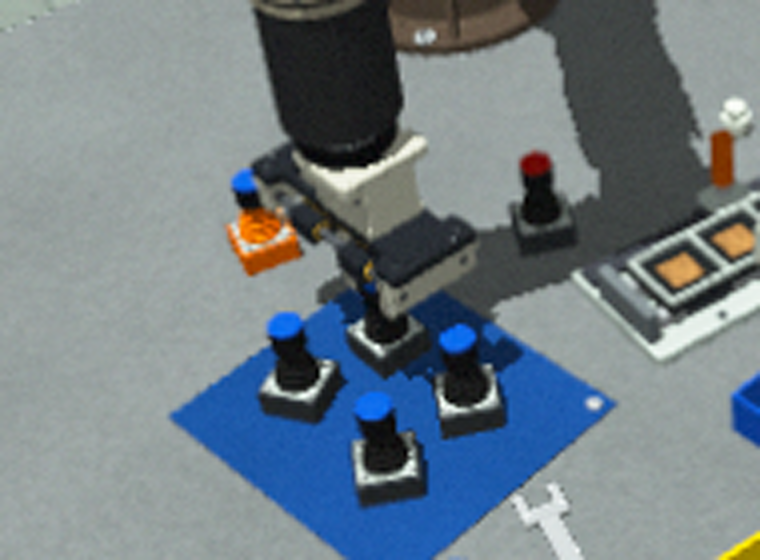

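Emit:
{"api": "step_arm", "payload": {
  "increments": [
    {"tx": 0,"ty": 0,"tz": 0,"ax": 0,"ay": 0,"az": 0,"claw": -0.2},
    {"tx": 0,"ty": 0,"tz": 0,"ax": 0,"ay": 0,"az": 0,"claw": -0.2},
    {"tx": 0,"ty": 0,"tz": -6,"ax": 0,"ay": 0,"az": 0,"claw": -0.2},
    {"tx": 0,"ty": 0,"tz": 0,"ax": 0,"ay": 0,"az": 0,"claw": -1},
    {"tx": 0,"ty": 0,"tz": 0,"ax": 0,"ay": 0,"az": 0,"claw": -1},
    {"tx": 0,"ty": 0,"tz": 0,"ax": 0,"ay": 0,"az": 0,"claw": -1},
    {"tx": 0,"ty": 0,"tz": 0,"ax": 0,"ay": 0,"az": 0,"claw": -1}
  ]
}}

```text
time_s: 10.75
tcp_pos: [0.4222, -0.3171, 0.0744]
eef_rot: [180.0, 0.0, -83.9]
contact_force: [0.2, 0.1, -2.3]
gripper_width: 0.0275
```

Emit:
{"api": "step_arm", "payload": {
  "increments": [
    {"tx": 0,"ty": 0,"tz": 15,"ax": 0,"ay": 0,"az": 0,"claw": -1},
    {"tx": 0,"ty": 0,"tz": 35,"ax": 0,"ay": 0,"az": 0,"claw": -1},
    {"tx": 0,"ty": 0,"tz": 40,"ax": 0,"ay": 0,"az": 0,"claw": -1},
    {"tx": 0,"ty": 0,"tz": 30,"ax": 0,"ay": 0,"az": 0,"claw": -1}
  ]
}}

```text
time_s: 11.15
tcp_pos: [0.4226, -0.3173, 0.1968]
eef_rot: [-179.9, -0.0, -83.9]
contact_force: [1.3, -0.8, -1.8]
gripper_width: 0.0276
```

Emit:
{"api": "step_arm", "payload": {
  "increments": [
    {"tx": 6,"ty": 18,"tz": 0,"ax": 0,"ay": 0,"az": -0.6,"claw": -1},
    {"tx": 10,"ty": 35,"tz": 0,"ax": 0,"ay": 0,"az": -0.7,"claw": -1},
    {"tx": 10,"ty": 36,"tz": 0,"ax": 0,"ay": 0,"az": -0.7,"claw": -1},
    {"tx": 10,"ty": 36,"tz": 0,"ax": 0,"ay": 0,"az": -0.7,"claw": -1},
    {"tx": 10,"ty": 36,"tz": 0,"ax": 0,"ay": 0,"az": -0.7,"claw": -1},
    {"tx": 10,"ty": 36,"tz": 0,"ax": 0,"ay": 0,"az": -0.7,"claw": -1},
    {"tx": 10,"ty": 36,"tz": 0,"ax": 0,"ay": 0,"az": -0.7,"claw": -1},
    {"tx": 10,"ty": 36,"tz": 0,"ax": 0,"ay": 0,"az": -0.7,"claw": -1},
    {"tx": 10,"ty": 36,"tz": 0,"ax": 0,"ay": 0,"az": -0.7,"claw": -1},
    {"tx": 10,"ty": 36,"tz": 0,"ax": 0,"ay": 0,"az": -0.7,"claw": -1},
    {"tx": 9,"ty": 36,"tz": 0,"ax": 0,"ay": 0,"az": -0.7,"claw": -1},
    {"tx": 6,"ty": 20,"tz": 0,"ax": 0,"ay": 0,"az": 0,"claw": -1}
  ]
}}

```text
time_s: 12.35
tcp_pos: [0.5337, 0.0822, 0.1945]
eef_rot: [-180.0, 0.0, -91.5]
contact_force: [0.7, -1.3, -0.5]
gripper_width: 0.0276
```

Emit:
{"api": "step_arm", "payload": {
  "increments": [
    {"tx": 0,"ty": 0,"tz": -30,"ax": 0,"ay": 0,"az": 0,"claw": -1},
    {"tx": 0,"ty": 0,"tz": -25,"ax": 0,"ay": 0,"az": 0,"claw": -1},
    {"tx": 0,"ty": 0,"tz": 0,"ax": 0,"ay": 0,"az": 0,"claw": -1}
  ]
}}

```text
time_s: 12.65
tcp_pos: [0.5309, 0.0789, 0.1363]
eef_rot: [179.6, -0.1, -91.6]
contact_force: [-0.2, 0.0, -2.4]
gripper_width: 0.0277
```

```bash
python3 chk.py p2
python3 - <<'E'
import cv2,numpy as np
b=cv2.imread('pics/p2_scene.png')
cv2.imwrite('pics/p2.png',cv2.resize(b[110:240,190:370],None,fx=4,fy=4,interpolation=cv2.INTER_CUBIC))
E
```

```text
[0.5309 0.0789 0.1363] [ 1.796e+02 -1.000e-01 -9.160e+01] 0.027690589039624496
top knobs [(np.float64(0.543), np.float64(-0.3887), np.float64(0.0809), 65), (np.float64(0.5223), np.float64(-0.3044), np.float64(0.0806), 63), (np.float64(0.4236), np.float64(-0.4003), np.float64(0.0838), 67)]
top handle [(np.float64(0.4708), np.float64(-0.0088), np.float64(0.0996), 27)]
top tags [('g', np.float64(0.4564), np.float64(-0.0119), np.float64(0.0156))]
top brown [(np.float64(0.5308), np.float64(0.0175), np.float64(0.0373)), (np.float64(0.53), np.float64(-0.0394), np.float64(0.0382)), (np.float64(0.5287), np.float64(-0.0999), np.float64(0.0382))]
scene knobs [(np.float64(0.425), np.float64(-0.3986), np.float64(0.0815), 52), (np.float64(0.5275), np.float64(-0.301), np.float64(0.0753), 67), (np.float64(0.5438), np.float64(-0.3883), np.float64(0.0781), 69)]
scene handle [(np.float64(0.4777), np.float64(-0.0074), np.float64(0.076), 63)]
scene tags []
scene brown [(np.float64(0.5369), np.float64(0.0788), np.float64(0.0356)), (np.float64(0.5221), np.float64(0.0226), np.float64(0.0361)), (np.float64(0.5312), np.float64(-0.0386), np.float64(0.0351)), (np.float64(0.5305), np.float64(-0.0957), np.float64(0.0356))]
```

View pics/p2.png

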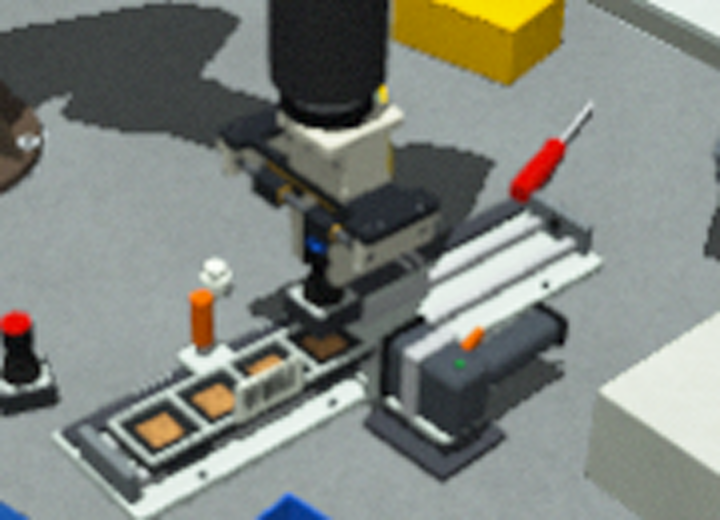

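Emit:
{"api": "step_arm", "payload": {
  "increments": [
    {"tx": 0,"ty": 0,"tz": -12,"ax": 0,"ay": 0,"az": 0,"claw": -1},
    {"tx": 0,"ty": 0,"tz": -10,"ax": 0,"ay": 0,"az": 0,"claw": -1},
    {"tx": 0,"ty": 0,"tz": -6,"ax": 0,"ay": 0,"az": 0,"claw": -1},
    {"tx": 0,"ty": 0,"tz": -3,"ax": 0,"ay": 0,"az": 0,"claw": -1},
    {"tx": 0,"ty": 0,"tz": 0,"ax": 0,"ay": 0,"az": 0,"claw": -1},
    {"tx": 0,"ty": 0,"tz": 0,"ax": 0,"ay": 0,"az": 0,"claw": -1}
  ]
}}

```text
time_s: 13.35
tcp_pos: [0.5335, 0.0799, 0.1087]
eef_rot: [-180.0, 0.0, -91.5]
contact_force: [-0.8, 0.5, -1.9]
gripper_width: 0.0273
```

Emit:
{"api": "step_arm", "payload": {
  "increments": [
    {"tx": 0,"ty": 0,"tz": -1.5,"ax": 0,"ay": 0,"az": 0,"claw": -1},
    {"tx": 0,"ty": 0,"tz": 0,"ax": 0,"ay": 0,"az": 0,"claw": -1},
    {"tx": 0,"ty": 0,"tz": 0,"ax": 0,"ay": 0,"az": 0,"claw": 0.3},
    {"tx": 0,"ty": 0,"tz": 0,"ax": 0,"ay": 0,"az": 0,"claw": 0.3},
    {"tx": 0,"ty": 0,"tz": 0,"ax": 0,"ay": 0,"az": 0,"claw": 0.3},
    {"tx": 0,"ty": 0,"tz": 15,"ax": 0,"ay": 0,"az": 0,"claw": 0.3},
    {"tx": 0,"ty": 0,"tz": 40,"ax": 0,"ay": 0,"az": 0,"claw": 0.3},
    {"tx": 0,"ty": 0,"tz": 35,"ax": 0,"ay": 0,"az": 0,"claw": 0.3}
  ]
}}

```text
time_s: 14.15
tcp_pos: [0.5332, 0.0797, 0.1983]
eef_rot: [180.0, -0.0, -91.5]
contact_force: [1.4, -0.2, 0.1]
gripper_width: 0.0565
```

Emit:
{"api": "step_arm", "payload": {
  "increments": [
    {"tx": -1,"ty": -22,"tz": 0,"ax": 0,"ay": 0,"az": -2.5,"claw": 0.3},
    {"tx": -1,"ty": -40,"tz": 0,"ax": 0,"ay": 0,"az": -2.5,"claw": 0.3},
    {"tx": -1,"ty": -40,"tz": 0,"ax": 0,"ay": 0,"az": -2.5,"claw": 0.3},
    {"tx": -1,"ty": -40,"tz": 0,"ax": 0,"ay": 0,"az": -2.5,"claw": 0.3},
    {"tx": -1,"ty": -40,"tz": 0,"ax": 0,"ay": 0,"az": -2.5,"claw": 0.3},
    {"tx": -1,"ty": -40,"tz": 0,"ax": 0,"ay": 0,"az": -2.5,"claw": 0.3},
    {"tx": -1,"ty": -40,"tz": 0,"ax": 0,"ay": 0,"az": -2.5,"claw": 0.3},
    {"tx": -1,"ty": -40,"tz": 0,"ax": 0,"ay": 0,"az": -2.5,"claw": 0.3},
    {"tx": -1,"ty": -40,"tz": 0,"ax": 0,"ay": 0,"az": -2.5,"claw": 0.3},
    {"tx": -1,"ty": -41,"tz": 0,"ax": 0,"ay": 0,"az": 0,"claw": 0.3}
  ]
}}

```text
time_s: 15.15
tcp_pos: [0.5232, -0.3048, 0.1973]
eef_rot: [-180.0, 0.0, -114.1]
contact_force: [1.5, 0.7, 1.4]
gripper_width: 0.0572
```

```bash
python3 chk.py p3
```

```text
[ 0.5232 -0.3048  0.1973] [-180.     0.  -114.1] 0.057200124430238454
top knobs [(np.float64(0.5343), np.float64(0.0764), np.float64(0.1203), 64), (np.float64(0.5268), np.float64(-0.3016), np.float64(0.0888), 27), (np.float64(0.4236), np.float64(-0.3997), np.float64(0.0853), 67)]
top handle []
top tags [('g', np.float64(0.4565), np.float64(-0.0087), np.float64(0.0148)), ('y', np.float64(0.4606), np.float64(0.1116), np.float64(0.0152)), ('b', np.float64(0.4637), np.float64(0.231), np.float64(0.0155))]
top brown [(np.float64(0.5316), np.float64(0.0185), np.float64(0.0374)), (np.float64(0.5301), np.float64(-0.0407), np.float64(0.038)), (np.float64(0.5299), np.float64(-0.0987), np.float64(0.0378))]
scene knobs [(np.float64(0.5353), np.float64(0.0815), np.float64(0.1171), 40), (np.float64(0.4252), np.float64(-0.3985), np.float64(0.0825), 52), (np.float64(0.5257), np.float64(-0.3008), np.float64(0.0776), 67), (np.float64(0.545), np.float64(-0.3875), np.float64(0.0778), 71)]
scene handle []
scene tags []
scene brown [(np.float64(0.5212), np.float64(0.0211), np.float64(0.0353)), (np.float64(0.5305), np.float64(-0.0387), np.float64(0.0351)), (np.float64(0.531), np.float64(-0.0964), np.float64(0.0356))]
```

Emit:
{"api": "step_arm", "payload": {
  "increments": [
    {"tx": 0,"ty": 1,"tz": -40,"ax": 0,"ay": 0,"az": 0,"claw": 0.3},
    {"tx": 0,"ty": 0,"tz": -40,"ax": 0,"ay": 0,"az": 0,"claw": 0.3},
    {"tx": 0,"ty": 0,"tz": -28,"ax": 0,"ay": 0,"az": 0,"claw": 0.2},
    {"tx": 0,"ty": 0,"tz": -15,"ax": 0,"ay": 0,"az": 0,"claw": 0},
    {"tx": 0,"ty": 0,"tz": 0,"ax": 0,"ay": 0,"az": 0,"claw": -1},
    {"tx": 0,"ty": 0,"tz": 0,"ax": 0,"ay": 0,"az": 0,"claw": -1},
    {"tx": 0,"ty": 0,"tz": 0,"ax": 0,"ay": 0,"az": 0,"claw": -1},
    {"tx": 0,"ty": 0,"tz": 0,"ax": 0,"ay": 0,"az": 0,"claw": -1},
    {"tx": 0,"ty": 0,"tz": 0,"ax": 0,"ay": 0,"az": 0,"claw": -1},
    {"tx": 0,"ty": 0,"tz": 0,"ax": 0,"ay": 0,"az": 0,"claw": -1}
  ]
}}

```text
time_s: 16.25
tcp_pos: [0.5239, -0.3022, 0.0752]
eef_rot: [-179.9, 0.0, -114.0]
contact_force: [-0.4, 2.6, 5.9]
gripper_width: 0.0274
```

Emit:
{"api": "step_arm", "payload": {
  "increments": [
    {"tx": 0,"ty": 0,"tz": 15,"ax": 0,"ay": 0,"az": 0,"claw": -1},
    {"tx": 0,"ty": 0,"tz": 35,"ax": 0,"ay": 0,"az": 0,"claw": -1},
    {"tx": 0,"ty": 0,"tz": 40,"ax": 0,"ay": 0,"az": 0,"claw": -1},
    {"tx": 0,"ty": 0,"tz": 35,"ax": 0,"ay": 0,"az": 0,"claw": -1}
  ]
}}

```text
time_s: 16.65
tcp_pos: [0.5231, -0.3022, 0.2007]
eef_rot: [-180.0, 0.0, -114.0]
contact_force: [1.6, 0.8, -1.1]
gripper_width: 0.0275
```

Emit:
{"api": "step_arm", "payload": {
  "increments": [
    {"tx": 0,"ty": 18,"tz": 0,"ax": 0,"ay": 0,"az": 2.3,"claw": -1},
    {"tx": 1,"ty": 32,"tz": 0,"ax": 0,"ay": 0,"az": 2.3,"claw": -1},
    {"tx": 1,"ty": 36,"tz": 0,"ax": 0,"ay": 0,"az": 2.3,"claw": -1},
    {"tx": 1,"ty": 36,"tz": 0,"ax": 0,"ay": 0,"az": 2.3,"claw": -1},
    {"tx": 1,"ty": 36,"tz": 0,"ax": 0,"ay": 0,"az": 2.3,"claw": -1},
    {"tx": 1,"ty": 36,"tz": 0,"ax": 0,"ay": 0,"az": 2.3,"claw": -1},
    {"tx": 1,"ty": 36,"tz": 0,"ax": 0,"ay": 0,"az": 2.3,"claw": -1},
    {"tx": 1,"ty": 36,"tz": 0,"ax": 0,"ay": 0,"az": 2.3,"claw": -1},
    {"tx": 1,"ty": 32,"tz": 0,"ax": 0,"ay": 0,"az": 2.3,"claw": -1},
    {"tx": 0,"ty": 17,"tz": 0,"ax": 0,"ay": 0,"az": 2.2,"claw": -1},
    {"tx": 0,"ty": 8,"tz": -20,"ax": 0,"ay": 0,"az": 0,"claw": -1},
    {"tx": 0,"ty": 0,"tz": -30,"ax": 0,"ay": 0,"az": 0,"claw": -1}
  ]
}}

```text
time_s: 17.85
tcp_pos: [0.5325, 0.0226, 0.1502]
eef_rot: [-179.8, 0.1, -91.0]
contact_force: [1.1, 0.5, -2.9]
gripper_width: 0.0276
```

Emit:
{"api": "step_arm", "payload": {
  "increments": [
    {"tx": 0,"ty": 0,"tz": -20,"ax": 0,"ay": 0,"az": 0,"claw": -1},
    {"tx": 0,"ty": 0,"tz": -10,"ax": 0,"ay": 0,"az": 0,"claw": -1},
    {"tx": 0,"ty": 0,"tz": 0,"ax": 0,"ay": 0,"az": 0,"claw": -1},
    {"tx": 0,"ty": 0,"tz": 0,"ax": 0,"ay": 0,"az": 0,"claw": -1}
  ]
}}

```text
time_s: 18.25
tcp_pos: [0.5319, 0.0208, 0.1198]
eef_rot: [-180.0, -0.0, -91.1]
contact_force: [0.7, 0.7, -1.7]
gripper_width: 0.0275
```

Emit:
{"api": "step_arm", "payload": {
  "increments": [
    {"tx": 0,"ty": 0,"tz": -6,"ax": 0,"ay": 0,"az": 0,"claw": -1},
    {"tx": 0,"ty": 0,"tz": -4.5,"ax": 0,"ay": 0,"az": 0,"claw": -1},
    {"tx": 0,"ty": 0,"tz": 0,"ax": 0,"ay": 0,"az": 0,"claw": -1},
    {"tx": 0,"ty": 0,"tz": 0,"ax": 0,"ay": 0,"az": 0,"claw": -1}
  ]
}}

```text
time_s: 18.65
tcp_pos: [0.5313, 0.0208, 0.1087]
eef_rot: [-180.0, -0.0, -91.1]
contact_force: [-0.3, -0.3, -1.9]
gripper_width: 0.0276
```

Emit:
{"api": "step_arm", "payload": {
  "increments": [
    {"tx": 0,"ty": 0,"tz": -1,"ax": 0,"ay": 0,"az": 0,"claw": -1},
    {"tx": 0,"ty": 0,"tz": 0,"ax": 0,"ay": 0,"az": 0,"claw": -1},
    {"tx": 0,"ty": 0,"tz": 0,"ax": 0,"ay": 0,"az": 0,"claw": 0.3},
    {"tx": 0,"ty": 0,"tz": 0,"ax": 0,"ay": 0,"az": 0,"claw": 0.3},
    {"tx": 0,"ty": 0,"tz": 0,"ax": 0,"ay": 0,"az": 0,"claw": 0.3},
    {"tx": 0,"ty": 0,"tz": 15,"ax": 0,"ay": 0,"az": 0,"claw": 0.3},
    {"tx": 0,"ty": 0,"tz": 40,"ax": 0,"ay": 0,"az": 0,"claw": 0.3},
    {"tx": 0,"ty": 0,"tz": 35,"ax": 0,"ay": 0,"az": 0,"claw": 0.3}
  ]
}}

```text
time_s: 19.45
tcp_pos: [0.5312, 0.0207, 0.1985]
eef_rot: [179.9, -0.0, -91.1]
contact_force: [0.6, 1.1, 1.5]
gripper_width: 0.0567
```

Emit:
{"api": "step_arm", "payload": {
  "increments": [
    {"tx": 1,"ty": -22,"tz": 0,"ax": 0,"ay": 0,"az": -2.5,"claw": 0.3},
    {"tx": 1,"ty": -42,"tz": 0,"ax": 0,"ay": 0,"az": -2.5,"claw": 0.3},
    {"tx": 1,"ty": -43,"tz": 0,"ax": 0,"ay": 0,"az": -2.5,"claw": 0.3},
    {"tx": 1,"ty": -43,"tz": 0,"ax": 0,"ay": 0,"az": -2.5,"claw": 0.3},
    {"tx": 1,"ty": -43,"tz": 0,"ax": 0,"ay": 0,"az": -2.5,"claw": 0.3},
    {"tx": 1,"ty": -43,"tz": 0,"ax": 0,"ay": 0,"az": -2.5,"claw": 0.3},
    {"tx": 1,"ty": -43,"tz": 0,"ax": 0,"ay": 0,"az": -2.5,"claw": 0.3},
    {"tx": 1,"ty": -43,"tz": 0,"ax": 0,"ay": 0,"az": -2.5,"claw": 0.3},
    {"tx": 1,"ty": -43,"tz": 0,"ax": 0,"ay": 0,"az": -2.9,"claw": 0.3},
    {"tx": 3,"ty": -43,"tz": 0,"ax": 0,"ay": 0,"az": 0,"claw": 0.3}
  ]
}}

```text
time_s: 20.45
tcp_pos: [0.543, -0.389, 0.1974]
eef_rot: [180.0, 0.0, -114.1]
contact_force: [1.6, 0.2, 0.3]
gripper_width: 0.0569
```

```bash
python3 chk.py p4
```

```text
[ 0.543  -0.389   0.1974] [ 180.     0.  -114.1] 0.05693022051566629
top knobs [(np.float64(0.5486), np.float64(-0.3889), np.float64(0.0908), 18), (np.float64(0.5341), np.float64(0.0764), np.float64(0.1202), 64), (np.float64(0.5297), np.float64(0.016), np.float64(0.1207), 64), (np.float64(0.4235), np.float64(-0.4011), np.float64(0.0872), 64)]
top handle [(np.float64(0.4709), np.float64(-0.0075), np.float64(0.0985), 22)]
top tags [('y', np.float64(0.4608), np.float64(0.1114), np.float64(0.0137)), ('b', np.float64(0.4637), np.float64(0.2311), np.float64(0.0149))]
top brown [(np.float64(0.5295), np.float64(-0.0401), np.float64(0.0378)), (np.float64(0.529), np.float64(-0.0996), np.float64(0.0379))]
scene knobs [(np.float64(0.5379), np.float64(0.0818), np.float64(0.1172), 39), (np.float64(0.5328), np.float64(0.0202), np.float64(0.1143), 44), (np.float64(0.5445), np.float64(-0.3876), np.float64(0.0753), 71)]
scene handle [(np.float64(0.4768), np.float64(-0.0069), np.float64(0.0757), 59)]
scene tags []
scene brown [(np.float64(0.5306), np.float64(-0.0386), np.float64(0.0357)), (np.float64(0.5305), np.float64(-0.0962), np.float64(0.0357))]
```

Emit:
{"api": "step_arm", "payload": {
  "increments": [
    {"tx": 0.5,"ty": 0,"tz": -40,"ax": 0,"ay": 0,"az": 0,"claw": 0.3},
    {"tx": 0,"ty": 0,"tz": -40,"ax": 0,"ay": 0,"az": 0,"claw": 0.3},
    {"tx": 0,"ty": 0,"tz": -28,"ax": 0,"ay": 0,"az": 0,"claw": 0.2},
    {"tx": 0,"ty": 0,"tz": -15,"ax": 0,"ay": 0,"az": 0,"claw": 0},
    {"tx": 0,"ty": 0,"tz": 0,"ax": 0,"ay": 0,"az": 0,"claw": -1},
    {"tx": 0,"ty": 0,"tz": 0,"ax": 0,"ay": 0,"az": 0,"claw": -1},
    {"tx": 0,"ty": 0,"tz": 0,"ax": 0,"ay": 0,"az": 0,"claw": -1},
    {"tx": 0,"ty": 0,"tz": 0,"ax": 0,"ay": 0,"az": 0,"claw": -1},
    {"tx": 0,"ty": 0,"tz": 0,"ax": 0,"ay": 0,"az": 0,"claw": -1},
    {"tx": 0,"ty": 0,"tz": 0,"ax": 0,"ay": 0,"az": 0,"claw": -1}
  ]
}}

```text
time_s: 21.55
tcp_pos: [0.5447, -0.3874, 0.0762]
eef_rot: [-179.9, -0.0, -114.0]
contact_force: [0.2, 2.0, 7.0]
gripper_width: 0.0274
```

Emit:
{"api": "step_arm", "payload": {
  "increments": [
    {"tx": 0,"ty": 0,"tz": 15,"ax": 0,"ay": 0,"az": 0,"claw": -1},
    {"tx": 0,"ty": 0,"tz": 35,"ax": 0,"ay": 0,"az": 0,"claw": -1},
    {"tx": 0,"ty": 0,"tz": 40,"ax": 0,"ay": 0,"az": 0,"claw": -1},
    {"tx": 0,"ty": 0,"tz": 35,"ax": 0,"ay": 0,"az": 0,"claw": -1}
  ]
}}

```text
time_s: 21.95
tcp_pos: [0.5436, -0.3872, 0.2021]
eef_rot: [-180.0, -0.0, -114.0]
contact_force: [0.9, 0.1, -2.2]
gripper_width: 0.0277
```

Emit:
{"api": "step_arm", "payload": {
  "increments": [
    {"tx": -1,"ty": 18,"tz": 0,"ax": 0,"ay": 0,"az": 2.3,"claw": -1},
    {"tx": -1,"ty": 36,"tz": 0,"ax": 0,"ay": 0,"az": 2.3,"claw": -1},
    {"tx": -2,"ty": 39,"tz": 0,"ax": 0,"ay": 0,"az": 2.3,"claw": -1},
    {"tx": -2,"ty": 39,"tz": 0,"ax": 0,"ay": 0,"az": 2.3,"claw": -1},
    {"tx": -2,"ty": 39,"tz": 0,"ax": 0,"ay": 0,"az": 2.3,"claw": -1},
    {"tx": -1,"ty": 39,"tz": 0,"ax": 0,"ay": 0,"az": 2.3,"claw": -1},
    {"tx": -1,"ty": 39,"tz": 0,"ax": 0,"ay": 0,"az": 2.3,"claw": -1},
    {"tx": -1,"ty": 39,"tz": 0,"ax": 0,"ay": 0,"az": 2.3,"claw": -1},
    {"tx": -1,"ty": 36,"tz": 0,"ax": 0,"ay": 0,"az": 2.3,"claw": -1},
    {"tx": -1,"ty": 17,"tz": 0,"ax": 0,"ay": 0,"az": 2.2,"claw": -1},
    {"tx": 0,"ty": 8,"tz": -20,"ax": 0,"ay": 0,"az": 0,"claw": -1},
    {"tx": 0,"ty": 0,"tz": -30,"ax": 0,"ay": 0,"az": 0,"claw": -1}
  ]
}}

```text
time_s: 23.15
tcp_pos: [0.5318, -0.0364, 0.151]
eef_rot: [-179.7, 0.1, -91.0]
contact_force: [0.3, 1.6, -2.5]
gripper_width: 0.0275
```

Emit:
{"api": "step_arm", "payload": {
  "increments": [
    {"tx": 0,"ty": 0,"tz": -20,"ax": 0,"ay": 0,"az": 0,"claw": -1},
    {"tx": 0,"ty": 0,"tz": -10,"ax": 0,"ay": 0,"az": 0,"claw": -1},
    {"tx": 0,"ty": 0,"tz": 0,"ax": 0,"ay": 0,"az": 0,"claw": -1},
    {"tx": 0,"ty": 0,"tz": 0,"ax": 0,"ay": 0,"az": 0,"claw": -1}
  ]
}}

```text
time_s: 23.55
tcp_pos: [0.5313, -0.0382, 0.1204]
eef_rot: [-180.0, -0.0, -91.1]
contact_force: [-0.5, 0.0, -1.5]
gripper_width: 0.0276
```

Emit:
{"api": "step_arm", "payload": {
  "increments": [
    {"tx": -0.8,"ty": 0,"tz": -6,"ax": 0,"ay": 0,"az": 0,"claw": -1},
    {"tx": 0,"ty": 0,"tz": -4,"ax": 0,"ay": 0,"az": 0,"claw": -1},
    {"tx": 0,"ty": 0,"tz": 0,"ax": 0,"ay": 0,"az": 0,"claw": -1},
    {"tx": 0,"ty": 0,"tz": 0,"ax": 0,"ay": 0,"az": 0,"claw": -1}
  ]
}}

```text
time_s: 23.95
tcp_pos: [0.5301, -0.0382, 0.1097]
eef_rot: [-180.0, 0.0, -91.1]
contact_force: [-0.5, 0.1, -3.4]
gripper_width: 0.0275
```

Emit:
{"api": "step_arm", "payload": {
  "increments": [
    {"tx": 0,"ty": 0,"tz": -1,"ax": 0,"ay": 0,"az": 0,"claw": -1},
    {"tx": 0,"ty": 0,"tz": 0,"ax": 0,"ay": 0,"az": 0,"claw": -1},
    {"tx": 0,"ty": 0,"tz": 0,"ax": 0,"ay": 0,"az": 0,"claw": 0.3},
    {"tx": 0,"ty": 0,"tz": 0,"ax": 0,"ay": 0,"az": 0,"claw": 0.3},
    {"tx": 0,"ty": 0,"tz": 0,"ax": 0,"ay": 0,"az": 0,"claw": 0.3},
    {"tx": 0,"ty": 0,"tz": 15,"ax": 0,"ay": 0,"az": 0,"claw": 0.3},
    {"tx": 0,"ty": 0,"tz": 40,"ax": 0,"ay": 0,"az": 0,"claw": 0.3},
    {"tx": 0,"ty": 0,"tz": 35,"ax": 0,"ay": 0,"az": 0,"claw": 0.3}
  ]
}}

```text
time_s: 24.75
tcp_pos: [0.5299, -0.0384, 0.1996]
eef_rot: [179.9, -0.0, -91.1]
contact_force: [1.3, 0.2, -0.2]
gripper_width: 0.0566
```

Emit:
{"api": "step_arm", "payload": {
  "increments": [
    {"tx": -10,"ty": -22,"tz": 0,"ax": 0,"ay": 0,"az": 4.2,"claw": 0.3},
    {"tx": -10,"ty": -36,"tz": 0,"ax": 0,"ay": 0,"az": 4.2,"claw": 0.3},
    {"tx": -11,"ty": -38,"tz": 0,"ax": 0,"ay": 0,"az": 4.3,"claw": 0.3},
    {"tx": -11,"ty": -38,"tz": 0,"ax": 0,"ay": 0,"az": 4.3,"claw": 0.3},
    {"tx": -11,"ty": -38,"tz": 0,"ax": 0,"ay": 0,"az": 4.3,"claw": 0.3},
    {"tx": -11,"ty": -38,"tz": 0,"ax": 0,"ay": 0,"az": 4.3,"claw": 0.3},
    {"tx": -11,"ty": -38,"tz": 0,"ax": 0,"ay": 0,"az": 4.3,"claw": 0.3},
    {"tx": -11,"ty": -38,"tz": 0,"ax": 0,"ay": 0,"az": 4.3,"claw": 0.3},
    {"tx": -10,"ty": -38,"tz": 0,"ax": 0,"ay": 0,"az": 4.2,"claw": 0.3},
    {"tx": -10,"ty": -37,"tz": 0,"ax": 0,"ay": 0,"az": 0,"claw": 0.3}
  ]
}}

```text
time_s: 25.75
tcp_pos: [0.4234, -0.4008, 0.1986]
eef_rot: [180.0, -0.0, -52.6]
contact_force: [0.5, 1.1, 0.4]
gripper_width: 0.0566
```

```bash
python3 chk.py p5
python3 - <<'E'
import cv2
a=cv2.imread('pics/p5_scene.png');cv2.imwrite('pics/p5.png',cv2.resize(a[130:290,90:330],None,fx=3.3,fy=3.3,interpolation=cv2.INTER_CUBIC))
E
```

```text
[ 0.4234 -0.4008  0.1986] [180.   -0.  -52.6] 0.05661442544817959
top knobs [(np.float64(0.5341), np.float64(0.0764), np.float64(0.1211), 64), (np.float64(0.5299), np.float64(0.0159), np.float64(0.121), 64), (np.float64(0.5278), np.float64(-0.0432), np.float64(0.1011), 66), (np.float64(0.4185), np.float64(-0.409), np.float64(0.0902), 11)]
top handle [(np.float64(0.4708), np.float64(-0.0089), np.float64(0.0982), 27)]
top tags [('g', np.float64(0.4564), np.float64(-0.0119), np.float64(0.0157)), ('y', np.float64(0.461), np.float64(0.1118), np.float64(0.0125)), ('b', np.float64(0.4634), np.float64(0.2308), np.float64(0.0139))]
top brown [(np.float64(0.5288), np.float64(-0.1), np.float64(0.0378))]
scene knobs [(np.float64(0.5352), np.float64(0.0795), np.float64(0.1161), 40), (np.float64(0.5345), np.float64(0.0198), np.float64(0.1163), 44), (np.float64(0.5333), np.float64(-0.0383), np.float64(0.1168), 49), (np.float64(0.4266), np.float64(-0.3986), np.float64(0.0819), 49)]
scene handle [(np.float64(0.4751), np.float64(-0.0091), np.float64(0.0882), 29)]
scene tags []
scene brown [(np.float64(0.53), np.float64(-0.0959), np.float64(0.0356))]
```

View pics/p5.png

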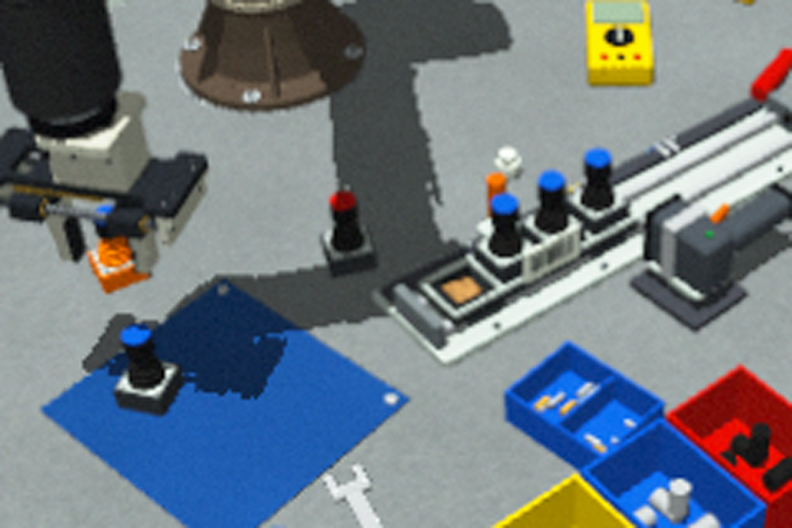

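Three modules are seated upright. The last one is unmoved, so pick it.

Emit:
{"api": "step_arm", "payload": {
  "increments": [
    {"tx": 1,"ty": 2,"tz": -40,"ax": 0,"ay": 0,"az": 0,"claw": 0.3},
    {"tx": 0,"ty": 0,"tz": -40,"ax": 0,"ay": 0,"az": 0,"claw": 0.3},
    {"tx": 0,"ty": 0,"tz": -29,"ax": 0,"ay": 0,"az": 0,"claw": 0.2},
    {"tx": 0,"ty": 0,"tz": -15,"ax": 0,"ay": 0,"az": 0,"claw": 0},
    {"tx": 0,"ty": 0,"tz": 0,"ax": 0,"ay": 0,"az": 0,"claw": -1},
    {"tx": 0,"ty": 0,"tz": 0,"ax": 0,"ay": 0,"az": 0,"claw": -1},
    {"tx": 0,"ty": 0,"tz": 0,"ax": 0,"ay": 0,"az": 0,"claw": -1},
    {"tx": 0,"ty": 0,"tz": 0,"ax": 0,"ay": 0,"az": 0,"claw": -1},
    {"tx": 0,"ty": 0,"tz": 0,"ax": 0,"ay": 0,"az": 0,"claw": -1},
    {"tx": 0,"ty": 0,"tz": 0,"ax": 0,"ay": 0,"az": 0,"claw": -1}
  ]
}}

```text
time_s: 26.85
tcp_pos: [0.4255, -0.3974, 0.0754]
eef_rot: [-180.0, -0.1, -52.7]
contact_force: [-0.0, 1.2, 2.9]
gripper_width: 0.0274
```

Emit:
{"api": "step_arm", "payload": {
  "increments": [
    {"tx": 0,"ty": 0,"tz": 15,"ax": 0,"ay": 0,"az": 0,"claw": -1},
    {"tx": 0,"ty": 0,"tz": 35,"ax": 0,"ay": 0,"az": 0,"claw": -1},
    {"tx": 0,"ty": 0,"tz": 40,"ax": 0,"ay": 0,"az": 0,"claw": -1},
    {"tx": 0,"ty": 0,"tz": 35,"ax": 0,"ay": 0,"az": 0,"claw": -1}
  ]
}}

```text
time_s: 27.25
tcp_pos: [0.4249, -0.3971, 0.2014]
eef_rot: [-180.0, -0.0, -52.7]
contact_force: [0.3, -1.6, -1.8]
gripper_width: 0.0276
```

Emit:
{"api": "step_arm", "payload": {
  "increments": [
    {"tx": 6,"ty": 16,"tz": 0,"ax": 0,"ay": 0,"az": -3.8,"claw": -1},
    {"tx": 11,"ty": 31,"tz": 0,"ax": 0,"ay": 0,"az": -3.8,"claw": -1},
    {"tx": 12,"ty": 34,"tz": 0,"ax": 0,"ay": 0,"az": -3.8,"claw": -1},
    {"tx": 12,"ty": 34,"tz": 0,"ax": 0,"ay": 0,"az": -3.8,"claw": -1},
    {"tx": 12,"ty": 34,"tz": 0,"ax": 0,"ay": 0,"az": -3.8,"claw": -1},
    {"tx": 12,"ty": 34,"tz": 0,"ax": 0,"ay": 0,"az": -3.9,"claw": -1},
    {"tx": 12,"ty": 34,"tz": 0,"ax": 0,"ay": 0,"az": -3.9,"claw": -1},
    {"tx": 12,"ty": 34,"tz": 0,"ax": 0,"ay": 0,"az": -3.9,"claw": -1},
    {"tx": 10,"ty": 30,"tz": 0,"ax": 0,"ay": 0,"az": -3.9,"claw": -1},
    {"tx": 5,"ty": 14,"tz": 0,"ax": 0,"ay": 0,"az": -3.9,"claw": -1},
    {"tx": 0,"ty": 5,"tz": -20,"ax": 0,"ay": 0,"az": 0,"claw": -1},
    {"tx": 0,"ty": 0,"tz": -30,"ax": 0,"ay": 0,"az": 0,"claw": -1}
  ]
}}

```text
time_s: 28.45
tcp_pos: [0.5305, -0.0959, 0.1507]
eef_rot: [-179.7, 0.0, -91.1]
contact_force: [0.8, -0.2, -2.7]
gripper_width: 0.0275
```

Emit:
{"api": "step_arm", "payload": {
  "increments": [
    {"tx": 0,"ty": 0,"tz": -20,"ax": 0,"ay": 0,"az": 0,"claw": -1},
    {"tx": 0,"ty": 0,"tz": -10,"ax": 0,"ay": 0,"az": 0,"claw": -1},
    {"tx": 0,"ty": 0,"tz": 0,"ax": 0,"ay": 0,"az": 0,"claw": -1},
    {"tx": 0,"ty": 0,"tz": 0,"ax": 0,"ay": 0,"az": 0,"claw": -1}
  ]
}}

```text
time_s: 28.85
tcp_pos: [0.5296, -0.0972, 0.1203]
eef_rot: [-179.9, -0.0, -91.2]
contact_force: [1.0, -0.1, -2.6]
gripper_width: 0.0276
```

Emit:
{"api": "step_arm", "payload": {
  "increments": [
    {"tx": -0.5,"ty": 0,"tz": -6,"ax": 0,"ay": 0,"az": 0,"claw": -1},
    {"tx": 0,"ty": 0,"tz": -5,"ax": 0,"ay": 0,"az": 0,"claw": -1},
    {"tx": 0,"ty": 0,"tz": 0,"ax": 0,"ay": 0,"az": 0,"claw": -1},
    {"tx": 0,"ty": 0,"tz": 0,"ax": 0,"ay": 0,"az": 0,"claw": -1}
  ]
}}

```text
time_s: 29.25
tcp_pos: [0.5285, -0.0972, 0.1087]
eef_rot: [-180.0, -0.0, -91.2]
contact_force: [-0.4, 0.7, -1.8]
gripper_width: 0.0274
```

Emit:
{"api": "step_arm", "payload": {
  "increments": [
    {"tx": 0,"ty": 0,"tz": -1,"ax": 0,"ay": 0,"az": 0,"claw": -1},
    {"tx": 0,"ty": 0,"tz": 0,"ax": 0,"ay": 0,"az": 0,"claw": -1},
    {"tx": 0,"ty": 0,"tz": 0,"ax": 0,"ay": 0,"az": 0,"claw": 0.3},
    {"tx": 0,"ty": 0,"tz": 0,"ax": 0,"ay": 0,"az": 0,"claw": 0.3},
    {"tx": 0,"ty": 0,"tz": 0,"ax": 0,"ay": 0,"az": 0,"claw": 0.3},
    {"tx": 0,"ty": 0,"tz": 15,"ax": 0,"ay": 0,"az": 0,"claw": 0.3},
    {"tx": 0,"ty": 0,"tz": 40,"ax": 0,"ay": 0,"az": 0,"claw": 0.3},
    {"tx": 0,"ty": 0,"tz": 35,"ax": 0,"ay": 0,"az": 0,"claw": 0.3}
  ]
}}

```text
time_s: 30.05
tcp_pos: [0.5284, -0.0973, 0.1985]
eef_rot: [179.9, -0.0, -91.2]
contact_force: [1.7, 0.2, 0.1]
gripper_width: 0.0567
```

Emit:
{"api": "step_arm", "payload": {
  "increments": [
    {"tx": -5,"ty": 8,"tz": 0,"ax": 0,"ay": 0,"az": -8.2,"claw": 0.3},
    {"tx": -5,"ty": 8,"tz": 0,"ax": 0,"ay": 0,"az": -8.2,"claw": 0.3},
    {"tx": -5,"ty": 8,"tz": 0,"ax": 0,"ay": 0,"az": -8.2,"claw": 0.3},
    {"tx": -5,"ty": 8,"tz": 0,"ax": 0,"ay": 0,"az": -8.2,"claw": 0.3},
    {"tx": -5,"ty": 8,"tz": 0,"ax": 0,"ay": 0,"az": -8.2,"claw": 0.3},
    {"tx": -5,"ty": 8,"tz": 0,"ax": 0,"ay": 0,"az": -8.2,"claw": 0.3},
    {"tx": -5,"ty": 8,"tz": 0,"ax": 0,"ay": 0,"az": -8.2,"claw": 0.3},
    {"tx": -5,"ty": 8,"tz": 0,"ax": 0,"ay": 0,"az": -8.2,"claw": 0.3},
    {"tx": -5,"ty": 8,"tz": 0,"ax": 0,"ay": 0,"az": -8.2,"claw": 0.3},
    {"tx": -5,"ty": 8,"tz": 0,"ax": 0,"ay": 0,"az": -8.2,"claw": 0.3},
    {"tx": -6,"ty": 9,"tz": 0,"ax": 0,"ay": 0,"az": -8,"claw": 0.3},
    {"tx": 0,"ty": 0,"tz": 0,"ax": 0,"ay": 0,"az": 0,"claw": 0.3}
  ]
}}

```text
time_s: 31.25
tcp_pos: [0.4721, -0.0075, 0.1977]
eef_rot: [180.0, 0.0, 178.6]
contact_force: [0.7, -0.7, -0.2]
gripper_width: 0.0571
```

```bash
python3 chk.py p6
```

```text
[ 0.4721 -0.0075  0.1977] [180.    0.  178.6] 0.05711056277746619
top knobs [(np.float64(0.5372), np.float64(0.0764), np.float64(0.1205), 51)]
top handle []
top tags []
top brown []
scene knobs [(np.float64(0.5356), np.float64(0.0828), np.float64(0.1157), 41), (np.float64(0.5328), np.float64(0.021), np.float64(0.1157), 50), (np.float64(0.5329), np.float64(-0.038), np.float64(0.1153), 52), (np.float64(0.5301), np.float64(-0.0969), np.float64(0.1152), 49)]
scene handle []
scene tags []
scene brown []
```

Emit:
{"api": "step_arm", "payload": {
  "increments": [
    {"tx": 0,"ty": 0,"tz": -40,"ax": 0,"ay": 0,"az": 0,"claw": 0.3},
    {"tx": 0,"ty": 0,"tz": -40,"ax": 0,"ay": 0,"az": 0,"claw": 0.3},
    {"tx": 0,"ty": 0,"tz": -20,"ax": 0,"ay": 0,"az": 0,"claw": 0.3},
    {"tx": 0,"ty": 0,"tz": -9,"ax": 0,"ay": 0,"az": 0,"claw": 0},
    {"tx": 0,"ty": 0,"tz": 0,"ax": 0,"ay": 0,"az": 0,"claw": -1},
    {"tx": 0,"ty": 0,"tz": 0,"ax": 0,"ay": 0,"az": 0,"claw": -1},
    {"tx": 0,"ty": 0,"tz": 0,"ax": 0,"ay": 0,"az": 0,"claw": -1},
    {"tx": 0,"ty": 0,"tz": 0,"ax": 0,"ay": 0,"az": 0,"claw": -1},
    {"tx": 0,"ty": 0,"tz": 0,"ax": 0,"ay": 0,"az": 0,"claw": -1},
    {"tx": 0,"ty": 0,"tz": 0,"ax": 0,"ay": 0,"az": 0,"claw": -1}
  ],
  "newtons": 15
}}

```text
time_s: 32.35
tcp_pos: [0.4732, -0.0076, 0.0895]
eef_rot: [179.9, 0.1, 178.8]
contact_force: [-1.7, 3.7, 7.0]
gripper_width: 0.0196
```

Emit:
{"api": "step_arm", "payload": {
  "increments": [
    {"tx": 0,"ty": 3,"tz": 0,"ax": 0,"ay": 0,"az": 0,"claw": -1},
    {"tx": 0,"ty": 5,"tz": 0,"ax": 0,"ay": 0,"az": 0,"claw": -1},
    {"tx": 0.2,"ty": 8,"tz": 0,"ax": 0,"ay": 0,"az": 0,"claw": -1},
    {"tx": 0.3,"ty": 11,"tz": 0,"ax": 0,"ay": 0,"az": 0,"claw": -1},
    {"tx": 0.3,"ty": 12,"tz": 0,"ax": 0,"ay": 0,"az": 0,"claw": -1},
    {"tx": 0.3,"ty": 12,"tz": 0,"ax": 0,"ay": 0,"az": 0,"claw": -1},
    {"tx": 0.3,"ty": 12,"tz": 0,"ax": 0,"ay": 0,"az": 0,"claw": -1},
    {"tx": 0.3,"ty": 12,"tz": 0,"ax": 0,"ay": 0,"az": 0,"claw": -1},
    {"tx": 0.3,"ty": 12,"tz": 0,"ax": 0,"ay": 0,"az": 0,"claw": -1},
    {"tx": 0.3,"ty": 11,"tz": 0,"ax": 0,"ay": 0,"az": 0,"claw": -1},
    {"tx": 0.2,"ty": 10,"tz": 0,"ax": 0,"ay": 0,"az": 0,"claw": -1},
    {"tx": 0.1,"ty": 8,"tz": 0,"ax": 0,"ay": 0,"az": 0,"claw": -1}
  ]
}}

```text
time_s: 33.55
tcp_pos: [0.4756, 0.1075, 0.0895]
eef_rot: [-179.9, 0.1, 178.8]
contact_force: [1.7, -5.3, 6.5]
gripper_width: 0.0193
```

Emit:
{"api": "step_arm", "payload": {
  "increments": [
    {"tx": 0,"ty": 3,"tz": 0,"ax": 0,"ay": 0,"az": 0,"claw": -1},
    {"tx": 0,"ty": 2,"tz": 0,"ax": 0,"ay": 0,"az": 0,"claw": -1},
    {"tx": 0,"ty": 0,"tz": 0,"ax": 0,"ay": 0,"az": 0,"claw": -1},
    {"tx": 0,"ty": 0,"tz": 0,"ax": 0,"ay": 0,"az": 0,"claw": -1}
  ]
}}

```text
time_s: 33.95
tcp_pos: [0.4758, 0.1134, 0.0895]
eef_rot: [179.9, 0.1, 178.8]
contact_force: [-2.3, 0.9, 6.4]
gripper_width: 0.0198
```

Emit:
{"api": "step_arm", "payload": {
  "increments": [
    {"tx": 0,"ty": 0,"tz": 0,"ax": 0,"ay": 0,"az": 0,"claw": 0.3},
    {"tx": 0,"ty": 0,"tz": 0,"ax": 0,"ay": 0,"az": 0,"claw": 0.3},
    {"tx": 0,"ty": 0,"tz": 0,"ax": 0,"ay": 0,"az": 0,"claw": 0.3},
    {"tx": 0,"ty": 0,"tz": 10,"ax": 0,"ay": 0,"az": 0,"claw": 0.55},
    {"tx": 0,"ty": 0,"tz": 30,"ax": 0,"ay": 0,"az": 0,"claw": 0.55},
    {"tx": 0,"ty": 0,"tz": 40,"ax": 0,"ay": 0,"az": 0,"claw": 0.55},
    {"tx": 0,"ty": 0,"tz": 30,"ax": 0,"ay": 0,"az": 0,"claw": 0.55}
  ]
}}

```text
time_s: 34.65
tcp_pos: [0.4755, 0.1128, 0.2014]
eef_rot: [180.0, 0.1, 178.8]
contact_force: [0.6, 0.4, -1.0]
gripper_width: 0.0666
```

Emit:
{"api": "step_arm", "payload": {
  "increments": [
    {"tx": 16,"ty": 4,"tz": 0,"ax": 0,"ay": 0,"az": 8.2,"claw": 0.55},
    {"tx": 17,"ty": 4,"tz": 0,"ax": 0,"ay": 0,"az": 8.2,"claw": 0.55},
    {"tx": 17,"ty": 4,"tz": 0,"ax": 0,"ay": 0,"az": 8.2,"claw": 0.55},
    {"tx": 17,"ty": 4,"tz": 0,"ax": 0,"ay": 0,"az": 8.2,"claw": 0.55},
    {"tx": 17,"ty": 4,"tz": 0,"ax": 0,"ay": 0,"az": 8.2,"claw": 0.55},
    {"tx": 17,"ty": 4,"tz": 0,"ax": 0,"ay": 0,"az": 8.2,"claw": 0.55},
    {"tx": 17,"ty": 4,"tz": 0,"ax": 0,"ay": 0,"az": 8.2,"claw": 0.55},
    {"tx": 17,"ty": 5,"tz": 0,"ax": 0,"ay": 0,"az": 8.2,"claw": 0.55},
    {"tx": 17,"ty": 5,"tz": 0,"ax": 0,"ay": 0,"az": 8.2,"claw": 0.55},
    {"tx": 17,"ty": 5,"tz": 0,"ax": 0,"ay": 0,"az": 8.2,"claw": 0.55},
    {"tx": 13,"ty": 5,"tz": 0,"ax": 0,"ay": 0,"az": 8.2,"claw": 0.55},
    {"tx": 0,"ty": 0,"tz": 0,"ax": 0,"ay": 0,"az": 0,"claw": 0.55}
  ]
}}

```text
time_s: 35.85
tcp_pos: [0.6582, 0.1611, 0.1985]
eef_rot: [180.0, -0.0, -90.9]
contact_force: [-0.4, -0.2, -0.9]
gripper_width: 0.068
```

```bash
python3 chk.py p7
python3 - <<'E'
import cv2
a=cv2.imread('pics/p7_scene.png');cv2.imwrite('pics/p7.png',cv2.resize(a[90:240,190:390],None,fx=3.8,fy=3.8,interpolation=cv2.INTER_CUBIC))
E
```

```text
[0.6582 0.1611 0.1985] [180.   -0.  -90.9] 0.06801633362914591
top knobs [(np.float64(0.5351), np.float64(0.1988), np.float64(0.0994), 67), (np.float64(0.5329), np.float64(0.1369), np.float64(0.1212), 66), (np.float64(0.5312), np.float64(0.0795), np.float64(0.1215), 64), (np.float64(0.5295), np.float64(0.0219), np.float64(0.1203), 61)]
top handle [(np.float64(0.4743), np.float64(0.1107), np.float64(0.0977), 30)]
top tags [('g', np.float64(0.4581), np.float64(-0.0079), np.float64(0.015)), ('y', np.float64(0.4588), np.float64(0.1079), np.float64(0.0129)), ('b', np.float64(0.4637), np.float64(0.2313), np.float64(0.014))]
top brown []
scene knobs [(np.float64(0.5387), np.float64(0.2005), np.float64(0.1148), 37), (np.float64(0.5361), np.float64(0.1384), np.float64(0.1181), 39), (np.float64(0.516), np.float64(0.0883), np.float64(0.0953), 44), (np.float64(0.5329), np.float64(0.0237), np.float64(0.1151), 46)]
scene handle [(np.float64(0.476), np.float64(0.1113), np.float64(0.0796), 35)]
scene tags []
scene brown []
```

View pics/p7.png

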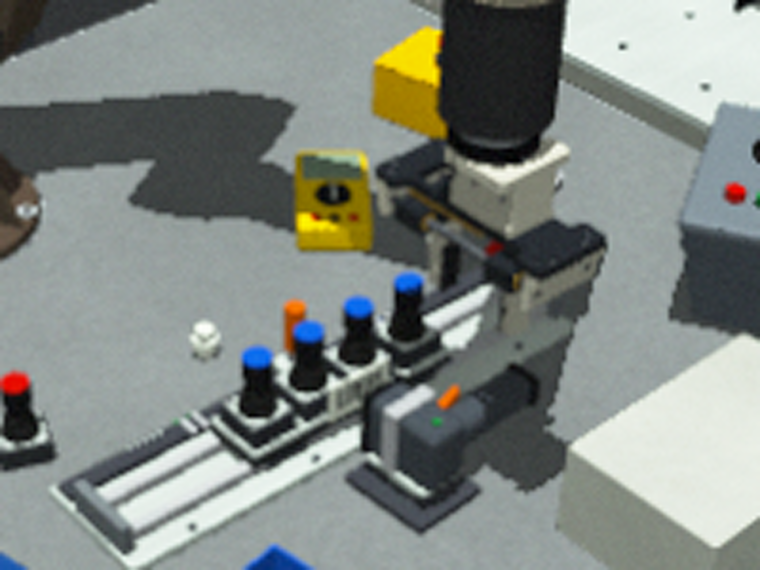

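All four modules are upright, with the carrier at the yellow tag and the gripper above the scanner handle. Descend.

Emit:
{"api": "step_arm", "payload": {
  "increments": [
    {"tx": 0,"ty": 0,"tz": -40,"ax": 0,"ay": 0,"az": 0,"claw": 0.55},
    {"tx": 0,"ty": 0,"tz": -40,"ax": 0,"ay": 0,"az": 0,"claw": 0.55},
    {"tx": 0,"ty": 0,"tz": -15,"ax": 0,"ay": 0,"az": 0,"claw": 0.55},
    {"tx": 0,"ty": 0,"tz": -10,"ax": 0,"ay": 0,"az": 0,"claw": 0.55},
    {"tx": 0,"ty": 0,"tz": 0,"ax": 0,"ay": 0,"az": 0,"claw": 0.55}
  ],
  "newtons": 25
}}

```text
time_s: 36.45
tcp_pos: [0.6569, 0.1607, 0.0935]
eef_rot: [180.0, -0.0, -91.1]
contact_force: [-0.3, 0.8, 0.7]
gripper_width: 0.0681
```

Emit:
{"api": "step_arm", "payload": {
  "increments": [
    {"tx": 0,"ty": 0,"tz": -10,"ax": 0,"ay": 0,"az": 0,"claw": 0.55},
    {"tx": 0,"ty": 0,"tz": -9,"ax": 0,"ay": 0,"az": 0,"claw": 0.55},
    {"tx": 0,"ty": 0,"tz": 0,"ax": 0,"ay": 0,"az": 0,"claw": 0.55}
  ]
}}

```text
time_s: 36.75
tcp_pos: [0.6566, 0.1607, 0.0737]
eef_rot: [179.9, -0.0, -91.1]
contact_force: [-0.6, 0.9, -0.6]
gripper_width: 0.0678
```

Squeeze, moving slowly toward the squeezed centre.

Emit:
{"api": "step_arm", "payload": {
  "increments": [
    {"tx": 1,"ty": 0,"tz": 0,"ax": 0,"ay": 0,"az": 0,"claw": 0.2},
    {"tx": 1,"ty": 0,"tz": 0,"ax": 0,"ay": 0,"az": 0,"claw": -1},
    {"tx": 1,"ty": 0,"tz": 0,"ax": 0,"ay": 0,"az": 0,"claw": -1},
    {"tx": 0,"ty": 0,"tz": 0,"ax": 0,"ay": 0,"az": 0,"claw": -1},
    {"tx": 0,"ty": 0,"tz": 0,"ax": 0,"ay": 0,"az": 0,"claw": -1},
    {"tx": 0,"ty": 0,"tz": 0,"ax": 0,"ay": 0,"az": 0,"claw": -1},
    {"tx": 0,"ty": 0,"tz": 0,"ax": 0,"ay": 0,"az": 0,"claw": -1},
    {"tx": 0,"ty": 0,"tz": 0,"ax": 0,"ay": 0,"az": 0,"claw": -1}
  ]
}}

```text
time_s: 37.55
tcp_pos: [0.6596, 0.1615, 0.0743]
eef_rot: [180.0, 0.0, -91.0]
contact_force: [-3.2, 4.9, -2.2]
gripper_width: 0.0417
```

Emit:
{"api": "step_arm", "payload": {
  "increments": [
    {"tx": 0,"ty": 0,"tz": 0,"ax": 0,"ay": 0,"az": 0,"claw": -1},
    {"tx": 0,"ty": 0,"tz": 0,"ax": 0,"ay": 0,"az": 0,"claw": -1},
    {"tx": 0,"ty": 0,"tz": 0,"ax": 0,"ay": 0,"az": 0,"claw": -1}
  ],
  "newtons": 35
}}

```text
time_s: 37.85
tcp_pos: [0.6597, 0.1615, 0.0743]
eef_rot: [180.0, 0.0, -91.0]
contact_force: [-2.4, 4.5, -2.6]
gripper_width: 0.0417
```

Emit:
{"api": "step_arm", "payload": {
  "increments": [
    {"tx": 0,"ty": 0,"tz": 0,"ax": 0,"ay": 0,"az": 0,"claw": 0.55},
    {"tx": -1,"ty": 0,"tz": 0,"ax": 0,"ay": 0,"az": 0,"claw": 0.55},
    {"tx": -1,"ty": 0,"tz": 0,"ax": 0,"ay": 0,"az": 0,"claw": 0.55},
    {"tx": -1,"ty": 0,"tz": 0,"ax": 0,"ay": 0,"az": 0,"claw": 0.55},
    {"tx": 0,"ty": 0,"tz": 0,"ax": 0,"ay": 0,"az": 0,"claw": 0.55},
    {"tx": 0,"ty": 0,"tz": 0,"ax": 0,"ay": 0,"az": 0,"claw": 0.55},
    {"tx": 0,"ty": 0,"tz": 15,"ax": 0,"ay": 0,"az": 0,"claw": 0.55},
    {"tx": 0,"ty": 0,"tz": 40,"ax": 0,"ay": 0,"az": 0,"claw": 0.55},
    {"tx": 0,"ty": 0,"tz": 40,"ax": 0,"ay": 0,"az": 0,"claw": 0.55},
    {"tx": 0,"ty": 0,"tz": 28,"ax": 0,"ay": 0,"az": 0,"claw": 0.55}
  ],
  "newtons": 15
}}

```text
time_s: 38.85
tcp_pos: [0.6583, 0.1611, 0.2021]
eef_rot: [-179.8, 0.1, -91.0]
contact_force: [0.4, -0.3, -0.1]
gripper_width: 0.0678
```

```bash
python3 chk.py p8
python3 - <<'E'
import cv2,numpy as np
a=cv2.imread('pics/p8_scene.png');b=cv2.imread('pics/p8_top.png');cv2.imwrite('pics/p8.png',np.hstack([cv2.resize(a[130:230,240:340],(400,400)),cv2.resize(b[115:215,180:280],(400,400))]))
E
```

```text
[0.6583 0.1611 0.2021] [-1.798e+02  1.000e-01 -9.100e+01] 0.06778113191594273
top knobs [(np.float64(0.5351), np.float64(0.1988), np.float64(0.0998), 66), (np.float64(0.5331), np.float64(0.137), np.float64(0.1189), 66), (np.float64(0.5313), np.float64(0.0794), np.float64(0.12), 64), (np.float64(0.5294), np.float64(0.0219), np.float64(0.1157), 63)]
top handle [(np.float64(0.4741), np.float64(0.1106), np.float64(0.0953), 30)]
top tags [('g', np.float64(0.458), np.float64(-0.0078), np.float64(0.0145)), ('y', np.float64(0.459), np.float64(0.1104), np.float64(0.0137)), ('b', np.float64(0.4636), np.float64(0.2311), np.float64(0.0153))]
top brown []
scene knobs [(np.float64(0.5371), np.float64(0.1988), np.float64(0.1137), 38), (np.float64(0.5341), np.float64(0.1393), np.float64(0.115), 39), (np.float64(0.5147), np.float64(0.0893), np.float64(0.0944), 43), (np.float64(0.533), np.float64(0.0221), np.float64(0.1154), 44)]
scene handle [(np.float64(0.4767), np.float64(0.1129), np.float64(0.0777), 35)]
scene tags []
scene brown []
```

View pics/p8.png

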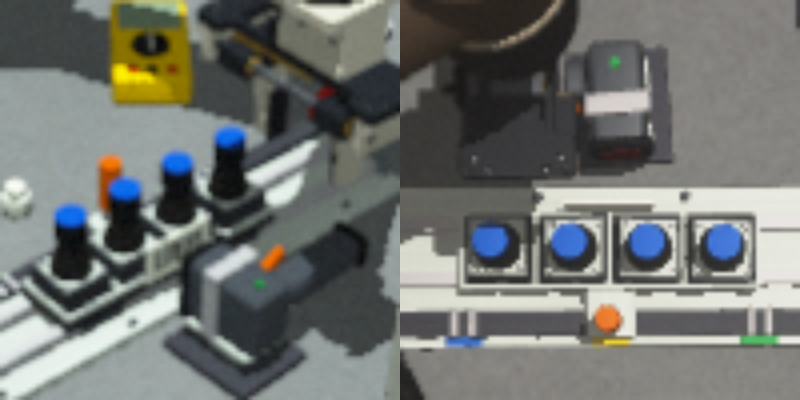

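Trigger squeezed to 41.7 mm width, then released. Back to the handle.

Emit:
{"api": "step_arm", "payload": {
  "increments": [
    {"tx": -13,"ty": -5,"tz": 0,"ax": 0,"ay": 0,"az": -8.2,"claw": 0.3},
    {"tx": -17,"ty": -5,"tz": 0,"ax": 0,"ay": 0,"az": -8.2,"claw": 0.3},
    {"tx": -17,"ty": -5,"tz": 0,"ax": 0,"ay": 0,"az": -8.2,"claw": 0.3},
    {"tx": -17,"ty": -5,"tz": 0,"ax": 0,"ay": 0,"az": -8.2,"claw": 0.3},
    {"tx": -17,"ty": -4,"tz": 0,"ax": 0,"ay": 0,"az": -8.2,"claw": 0.3},
    {"tx": -17,"ty": -4,"tz": 0,"ax": 0,"ay": 0,"az": -8.2,"claw": 0.3},
    {"tx": -17,"ty": -4,"tz": 0,"ax": 0,"ay": 0,"az": -8.2,"claw": 0.3},
    {"tx": -17,"ty": -4,"tz": 0,"ax": 0,"ay": 0,"az": -8.2,"claw": 0.3},
    {"tx": -17,"ty": -4,"tz": 0,"ax": 0,"ay": 0,"az": -8.2,"claw": 0.3},
    {"tx": -17,"ty": -4,"tz": 0,"ax": 0,"ay": 0,"az": -8.2,"claw": 0.3},
    {"tx": -16,"ty": -4,"tz": 0,"ax": 0,"ay": 0,"az": -8.2,"claw": 0.3},
    {"tx": 0,"ty": 0,"tz": 0,"ax": 0,"ay": 0,"az": 0,"claw": 0.3}
  ]
}}

```text
time_s: 40.15
tcp_pos: [0.4736, 0.1124, 0.1984]
eef_rot: [180.0, 0.0, 178.5]
contact_force: [-0.2, -0.1, 0.6]
gripper_width: 0.0571
```

Emit:
{"api": "step_arm", "payload": {
  "increments": [
    {"tx": 0,"ty": 0,"tz": 0,"ax": 0,"ay": 0,"az": 0,"claw": 0.3}
  ]
}}

```text
time_s: 40.25
tcp_pos: [0.4754, 0.1131, 0.1984]
eef_rot: [180.0, 0.1, 178.9]
contact_force: [0.3, -0.0, 0.0]
gripper_width: 0.057
```

Emit:
{"api": "step_arm", "payload": {
  "increments": [
    {"tx": 0,"ty": 0.3,"tz": -40,"ax": 0,"ay": 0,"az": 0,"claw": 0.3},
    {"tx": 0,"ty": 0,"tz": -40,"ax": 0,"ay": 0,"az": 0,"claw": 0.3},
    {"tx": 0,"ty": 0,"tz": -20,"ax": 0,"ay": 0,"az": 0,"claw": 0.3},
    {"tx": 0,"ty": 0,"tz": -9,"ax": 0,"ay": 0,"az": 0,"claw": 0},
    {"tx": 0,"ty": 0,"tz": 0,"ax": 0,"ay": 0,"az": 0,"claw": -1},
    {"tx": 0,"ty": 0,"tz": 0,"ax": 0,"ay": 0,"az": 0,"claw": -1},
    {"tx": 0,"ty": 0,"tz": 0,"ax": 0,"ay": 0,"az": 0,"claw": -1},
    {"tx": 0,"ty": 0,"tz": 0,"ax": 0,"ay": 0,"az": 0,"claw": -1},
    {"tx": 0,"ty": 0,"tz": 0,"ax": 0,"ay": 0,"az": 0,"claw": -1},
    {"tx": 0,"ty": 0,"tz": 0,"ax": 0,"ay": 0,"az": 0,"claw": -1}
  ]
}}

```text
time_s: 41.25
tcp_pos: [0.4757, 0.1135, 0.0895]
eef_rot: [180.0, 0.1, 178.8]
contact_force: [-1.0, 0.2, 6.6]
gripper_width: 0.0192
```

Emit:
{"api": "step_arm", "payload": {
  "increments": [
    {"tx": 0,"ty": 3,"tz": 0,"ax": 0,"ay": 0,"az": 0,"claw": -1},
    {"tx": 0,"ty": 5,"tz": 0,"ax": 0,"ay": 0,"az": 0,"claw": -1},
    {"tx": 0.2,"ty": 8,"tz": 0,"ax": 0,"ay": 0,"az": 0,"claw": -1},
    {"tx": 0.3,"ty": 11,"tz": 0,"ax": 0,"ay": 0,"az": 0,"claw": -1},
    {"tx": 0.3,"ty": 12,"tz": 0,"ax": 0,"ay": 0,"az": 0,"claw": -1},
    {"tx": 0.3,"ty": 12,"tz": 0,"ax": 0,"ay": 0,"az": 0,"claw": -1},
    {"tx": 0.3,"ty": 12,"tz": 0,"ax": 0,"ay": 0,"az": 0,"claw": -1},
    {"tx": 0.3,"ty": 12,"tz": 0,"ax": 0,"ay": 0,"az": 0,"claw": -1},
    {"tx": 0.3,"ty": 12,"tz": 0,"ax": 0,"ay": 0,"az": 0,"claw": -1},
    {"tx": 0.3,"ty": 11,"tz": 0,"ax": 0,"ay": 0,"az": 0,"claw": -1},
    {"tx": 0.2,"ty": 10,"tz": 0,"ax": 0,"ay": 0,"az": 0,"claw": -1},
    {"tx": 0.1,"ty": 8,"tz": 0,"ax": 0,"ay": 0,"az": 0,"claw": -1}
  ]
}}

```text
time_s: 42.45
tcp_pos: [0.4781, 0.2288, 0.0895]
eef_rot: [-179.9, 0.0, 178.8]
contact_force: [1.3, -4.0, 6.9]
gripper_width: 0.0197
```

Emit:
{"api": "step_arm", "payload": {
  "increments": [
    {"tx": 0,"ty": 3,"tz": 0,"ax": 0,"ay": 0,"az": 0,"claw": -1},
    {"tx": 0,"ty": 1,"tz": 0,"ax": 0,"ay": 0,"az": 0,"claw": -1},
    {"tx": 0,"ty": 0,"tz": 0,"ax": 0,"ay": 0,"az": 0,"claw": -1},
    {"tx": 0,"ty": 0,"tz": 0,"ax": 0,"ay": 0,"az": 0,"claw": -1}
  ]
}}

```text
time_s: 42.85
tcp_pos: [0.4782, 0.2338, 0.0896]
eef_rot: [179.9, 0.1, 178.8]
contact_force: [-1.3, 0.4, 5.9]
gripper_width: 0.0195
```

Force is relaxed at the expected 0.2335. Release, retreat and check.

Emit:
{"api": "step_arm", "payload": {
  "increments": [
    {"tx": 0,"ty": 0,"tz": 0,"ax": 0,"ay": 0,"az": 0,"claw": 0.3},
    {"tx": 0,"ty": 0,"tz": 0,"ax": 0,"ay": 0,"az": 0,"claw": 0.3},
    {"tx": 0,"ty": 0,"tz": 0,"ax": 0,"ay": 0,"az": 0,"claw": 0.3},
    {"tx": 0,"ty": 0,"tz": 10,"ax": 0,"ay": 0,"az": 0,"claw": 0.3},
    {"tx": 0,"ty": 0,"tz": 30,"ax": 0,"ay": 0,"az": 0,"claw": 0.3},
    {"tx": 0,"ty": 0,"tz": 40,"ax": 0,"ay": 0,"az": 0,"claw": 0.3},
    {"tx": 0,"ty": 0,"tz": 40,"ax": 0,"ay": 0,"az": 0,"claw": 0.3},
    {"tx": 0,"ty": -40,"tz": 20,"ax": 0,"ay": 0,"az": 0,"claw": 0.3},
    {"tx": 0,"ty": -45,"tz": 10,"ax": 0,"ay": 0,"az": 0,"claw": 0.3},
    {"tx": 0,"ty": -45,"tz": 0,"ax": 0,"ay": 0,"az": 0,"claw": 0.3},
    {"tx": 0,"ty": -45,"tz": 0,"ax": 0,"ay": 0,"az": 0,"claw": 0.3},
    {"tx": 0,"ty": -45,"tz": 0,"ax": 0,"ay": 0,"az": 0,"claw": 0.3}
  ]
}}

```text
time_s: 44.05
tcp_pos: [0.4773, 0.0115, 0.2397]
eef_rot: [180.0, 0.1, 178.8]
contact_force: [0.9, -0.5, -0.6]
gripper_width: 0.057
```

Emit:
{"api": "step_arm", "payload": {
  "increments": [
    {"tx": 0,"ty": -45,"tz": 0,"ax": 0,"ay": 0,"az": 0,"claw": 0.3},
    {"tx": 0,"ty": -45,"tz": 0,"ax": 0,"ay": 0,"az": 0,"claw": 0.3},
    {"tx": 0,"ty": -40,"tz": 0,"ax": 0,"ay": 0,"az": 0,"claw": 0.3},
    {"tx": 0,"ty": 0,"tz": 0,"ax": 0,"ay": 0,"az": 0,"claw": 0.3},
    {"tx": 0,"ty": 0,"tz": 0,"ax": 0,"ay": 0,"az": 0,"claw": 0.3},
    {"tx": 0,"ty": 0,"tz": 0,"ax": 0,"ay": 0,"az": 0,"claw": 0.3}
  ]
}}

```text
time_s: 44.65
tcp_pos: [0.4777, -0.1164, 0.2389]
eef_rot: [180.0, 0.0, 178.8]
contact_force: [-0.9, -0.3, 0.3]
gripper_width: 0.0567
```

```bash
python3 chk.py p9
python3 - <<'E'
import cv2,numpy as np
a=cv2.imread('pics/p9_scene.png');b=cv2.imread('pics/p9_top.png');cv2.imwrite('pics/p9.png',np.vstack([cv2.resize(a[100:250,150:390],(640,400))[:300],cv2.resize(b[110:220,140:370],(640,300))]))
E
```

```text
[ 0.4777 -0.1164  0.2389] [180.    0.  178.8] 0.05666921154803988
top knobs [(np.float64(0.5399), np.float64(0.3219), np.float64(0.0939), 64), (np.float64(0.5364), np.float64(0.2573), np.float64(0.1153), 68), (np.float64(0.5349), np.float64(0.2005), np.float64(0.0982), 66), (np.float64(0.538), np.float64(0.1403), np.float64(0.1193), 31)]
top handle [(np.float64(0.4776), np.float64(0.2308), np.float64(0.096), 30)]
top tags [('b', np.float64(0.463), np.float64(0.2307), np.float64(0.0151))]
top brown []
scene knobs [(np.float64(0.5415), np.float64(0.3203), np.float64(0.1158), 31), (np.float64(0.538), np.float64(0.2582), np.float64(0.1163), 36), (np.float64(0.5347), np.float64(0.2002), np.float64(0.115), 40), (np.float64(0.532), np.float64(0.1434), np.float64(0.114), 45)]
scene handle [(np.float64(0.4817), np.float64(0.2324), np.float64(0.0741), 36)]
scene tags []
scene brown []
```

View pics/p9.png

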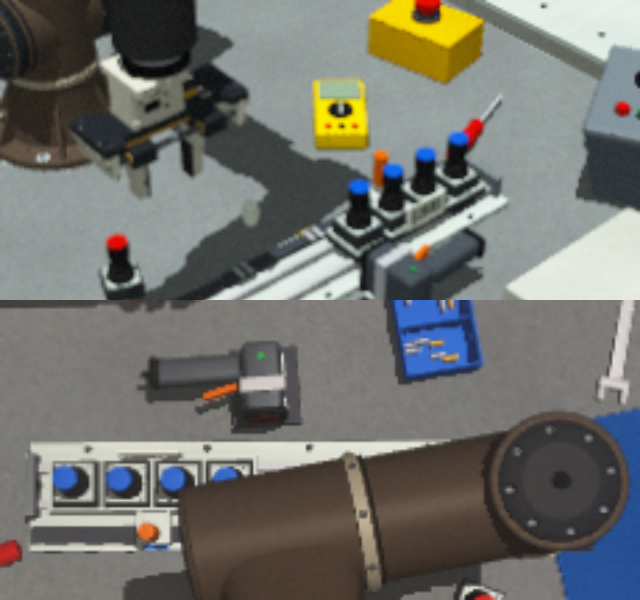

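```bash
python3 -c "
from plant import r
print(r.close_job())"
```

```text
the job is handed in; nothing more can be done
None
```

The job is handed in; it took about 45 s of robot time and the interface reported no verdict.

**What I did**
- I slid the carrier back to the green load station.
- I loaded all four blue-capped modules from the mat, one per pocket.
- I slid the carrier to the yellow scan station and squeezed the scanner trigger. The jaws closed to 41.7 mm there, where 41 mm is fully squeezed, so I estimate the trigger reached about 0.23 rad. I then let it go.
- I slid the carrier on to the blue shaker station. Commanded steps were at most 12 mm per 0.1 s (about 0.12 m/s).

**Last checks**
- **Carrier:** the handle was let go at y = 0.2338 m. That is 120.3 mm beyond where it was gripped at the scan station (0.1135 m), with only about 0.4 N along the track.
- **Modules:** both cameras show all four standing upright in their pockets at matching heights in the scene camera. The last top-camera picture was partly hidden by the arm.
- **Trigger:** it shows sprung out again in the last picture.
- **Other things on the bench:** the arm did not touch them as far as I could see. I did not measure their positions again.

**Disagreements**
- The two cameras differ by 2 to 4 mm, so I used the arm's own grip positions as the reference.
- Some height readings of the knobs were noisy: the top camera gave 94 to 98 mm for two of the four at the end, against the 120 mm expected.

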